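# Stand the fallen bottle up against the cage

## Task

A square bottle has fallen over in front of the insect cage, cap towards the cage. Tilt it up so that its cap leans on the cage's clear front panel, then, with its foot staying on the bench, slide the foot in until the bottle stands upright and press it lightly (about 8 N) home, flat against the panel, for half a second, then let it stand. The panel is thin: never load it with more than 25 N, and leave the jars, the dish and the tube box where they are.

Things in the scene. Friction and masses are not known exactly. Their poses are not given: they have to be found in the camera images.
- bottle: Fallen white bottle, 0.3 to 0.5 kg, 200 mm long: square body 60 x 60 x 148 mm, sloping shoulder, round cap. Origin: centre of the square underside (foot); z runs from foot to cap. It starts lying on its +x face (x down), cap 55 to 95 mm from the panel and within 0.25 rad of square to it. When it leans or stands at the panel its +x face looks at the panel
- cap (a point): Centre of the bottle's round ribbed grey cap (40 mm in diameter, 38 mm long), on the bottle's axis 181 mm from the underside and 30 mm above the bench at the start; axes as the bottle's. Held here, the bottle can be tilted up about its foot. Released at 40 to 60 degrees from the bench it stays leaning on the panel
- heel (a point): Low point on the bottle's face away from the panel (on top at the start), mid-width, 30 mm off the bottle's axis and 22 mm above the underside; axes as the bottle's. Pushed here towards the panel with a few newtons, the leaning bottle's cap slides up the panel; past about 70 degrees from the bench the bottle tips upright by itself. Gripper bodies are bulky: keep them clear of the tall bottle
- cage: Insect cage fixed to the bench: aluminium bar frame 560 mm wide, 310 deep, 240 high, its smooth, flat, clear front panel (6 mm thick, full width and height) towards the robot. Origin: middle of the panel's lower edge, on its front face, at bench height. x points into the cage, square to the panel, z up. The panel is rigid: force builds up within a millimetre of travel
- jar_tall: Bystander: round white jar with grey lid, 68 mm in diameter, 150 mm high, standing near the panel to one side of the bottle. Origin: centre of its underside, z up
- jar_low: Bystander: round white jar with grey lid, 68 mm in diameter, 100 mm high, standing near the panel on the other side. Origin: centre of its underside, z up
- dish: Bystander: flat clear covered dish, 94 mm in diameter, 16 mm high, on the bench to the robot's right. Origin: centre of its underside
- tube_box: Bystander: long black open box 320 x 110 x 60 mm holding clear tubes, fixed, to the robot's left. Origin: centre of its underside, x along its length
Not all that is in view belongs to the job. What is shaped like the bottle but blue or purple is not meant.

How it is judged (in metres and radians):
On the way, in this order (a step that is already met when the one before it is completed fails the run):
1. the tilted bottle bears on the panel with its foot still out (15 to 65 degrees from upright) (angle between bottle's own z axis and vertical between 0.26 and 1.13 rad and contact force between bottle and cage above 0.2 N), for 0.2 s.
2. the bottle, upright, is pressed flat against the panel with 3 to 20 N for 0.3 s (angle between bottle's own z axis and vertical below 0.05 rad and x of bottle in the frame of cage above -0.034 m and contact force between bottle and cage between 3 and 20 N), for 0.3 s.
At the end, for the whole second after the job is handed in: The bottle stands upright on the bench (within 3 degrees), one side flat against the panel (foot centre 30 mm from the panel's face, within 4 mm; within 6 degrees of square), released and at rest (angle between bottle's own z axis and vertical below 0.05 rad and x of bottle in the frame of cage between -0.034 and -0.026 m and (angle between the x axis of bottle and the x axis of cage, either way round below 0.1 rad or angle between the y axis of bottle and the x axis of cage, either way round below 0.1 rad) and height (world z) of bottle below 0.005 m and linear speed of bottle below 0.02 m/s); the robot touches nothing.
It fails at once if the panel is loaded with more than 25 N by the bottle (contact force between bottle and cage above 25 N).
It fails at once if the robot pushes on the cage with more than 25 N (contact force between any of the fingers, the arm and cage above 25 N).
It fails at once if the bottle's foot is lifted clear of the bench (foot centre over 60 mm up) (height (world z) of bottle above 0.06 m).
It fails at once if a bystander is moved by more than 15 mm or knocked over (distance of any of jar_tall, jar_low, dish from where it was at the start of the episode above 0.015 m or angle between any of jar_tall, jar_low's own z axis and vertical above 0.3 rad).
It fails at once if the robot pushes on the tube box with more than 5 N (contact force between any of the fingers, the arm and tube_box above 5 N).
It also fails if it takes over 72 s, if anything falls off the work surface, if the arm or the gripper's body presses on something with over 40 N, if the wrist force passes 120 N, or if a joint passes its speed limit or range.

## Robot

A 7-joint arm with a two-finger parallel gripper is mounted at the origin on the work surface. World frame = base frame: x ahead of the robot, y to its left, z up, the work surface at z = 0. Lengths are in mm, angles in rad, forces in N, time in s.
With the tool pointing down it reaches from about 400 to 850 mm from the base axis. Payload 4.4 kg.
Tool frame: the origin (TCP) lies midway between the tips of the shut fingers; the grasp point (between the pads) lies 19 mm behind it; y points along the fingers, z is the direction in which the jaws open and shut, and the axes are right-handed (so a half turn about y gives the same grasp; the last joint's range is limited). The gripper opens to 94 mm and grips with 3 to 60 N. Pads are 16 mm wide; open, the fingers measure 119 mm over their backs; the gripper's body (75 mm by 177 mm) begins 78 mm behind the grasp point.
Start: joints at [-1.382, 0.628, 0.038, 1.517, -0.027, 0.996, -0.02], TCP at [163.808, 629.035, 205.478] pointing down, gripper open.
Joint ranges: [-3.06, 3.06], [-0.37, 2.12], [-1.25, 1.32], [0.18, 2.47], [-1.1, 4.24], [0.23, 1.98], [-2.94, 2.94]. Speed limits (rad/s): [2.57, 2.57, 3.14, 3.14, 3.14, 3.14, 3.14].

## Interface

Orientations are given as a rotation vector (axis times angle).
In Python, from workcell import ctrl, planner, read_camera, calibration, finish_job, monitor gives the robot as it stands. Calls block until the motion is done:
- ctrl.move_ptp(position, orientation): joint-space move of the TCP to a pose.
- ctrl.line_to(position, rot=None, vel=150, until_force=None): straight line of the TCP; rot=None keeps the orientation; vel is the mean speed in mm/s. With until_force (N) it stops when the force on the tool has changed by that much, and returns True; else False.
- ctrl.move_j(angles): joint-space move.
- ctrl.ungrasp() and ctrl.gripper_close(): open the fingers fully, or close them until they stop; the grip force is fixed at half the most.
- ctrl.dwell(seconds).
- planner.solve_ik(position, orientation): joint angles nearest the present ones, or None.
- read_camera(name): name is "scene" or "top" or "wrist"; returns (picture, depth): 420x560x3 uint8, red, green, blue; 420x560 float32, mm along the optical axis (not along the pixel's ray), 0 where there is no reading.
- calibration(name): a dict with "K" (3x3 intrinsics, pixels), "T" (4x4, takes a point from camera to world coordinates). Camera axes: x right, y up, looking along -z (the intrinsics and any distortion apply to the point x, -y, -z); pixel columns grow to the right and rows downward; lengths in mm; the calibration is good to about 2 mm. The wrist camera is an equidistant fisheye: a pixel r from the principal point sees the ray r / f radians off the axis. A picture is of the moment at which its call begins: read the wrist's pose just before it. calibration takes no time and is no camera call; for the wrist camera it gives the pose at the moment of the call.
A pose or a line that the arm cannot do raises ctrl.MotionError and nothing moves.
- finish_job(): hands the job in, once; it reports no verdict.
Readings, each from a call of its own:
- monitor.read_time_s(): time.
- monitor.read_joint_pos(): joint angles.
- monitor.read_qvel(): joint speeds.
- monitor.read_tau(): joint torques, N m.
- monitor.read_tcp_pos(): TCP position.
- monitor.read_tool_rot(): TCP orientation.
- monitor.read_wrist_force(): force on the tool from outside, world axes, zero at the start.
- monitor.read_wrist_torque(): the same for the moment, N m.
- monitor.read_grip_width(): opening from 0.0 (shut) to 1.0 (fully open).
Only numpy, scipy, OpenCV 4.12 (cv2) and the standard library are available. Lean on these libraries where they do the work, as an engineer would, in place of code of your own. Each camera call takes 0.05 s, during which the arm holds its last target.

## Working session

There is one attempt and no reset: what is moved stays moved. The work goes in short steps, each a Python script; the robot and the scene stay as the last script left them, time stands still between calls to the robot, and variables do not carry over. Pictures are saved under pics/ and viewed, and the job is handed in when it is done.

```bash
ls; mkdir -p pics; python3 - <<'E'
from workcell import *
import cv2,numpy as np
for n in("scene","top"):
    p,d=read_camera(n); cv2.imwrite(f"pics/{n}0.png",p[:,:,::-1]); np.savez(f"{n}0.npz",p=p,d=d,**calibration(n)); c=calibration(n); print(n,c)
print(monitor.read_time_s(),monitor.read_tcp_pos(),monitor.read_tool_rot(),monitor.read_wrist_force())
E
```

```text
pics
scene {'K': array([[499.78201578,   0.        , 282.31221969],
       [  0.        , 499.78201578, 215.80071025],
       [  0.        ,   0.        ,   1.        ]]), 'T': array([[-3.41284566e-01, -7.02178143e-01,  6.24876548e-01,
         1.31061998e+03],
       [ 9.39859300e-01, -2.45190509e-01,  2.37794261e-01,
         3.15832053e+02],
       [-1.37601340e-02,  6.68451546e-01,  7.43628394e-01,
         1.00295886e+03],
       [ 0.00000000e+00,  0.00000000e+00,  0.00000000e+00,
         1.00000000e+00]])}
top {'K': array([[491.52405826,   0.        , 282.12113703],
       [  0.        , 491.52405826, 204.52839103],
       [  0.        ,   0.        ,   1.        ]]), 'T': array([[ 1.81883814e-02,  9.88410112e-01, -1.50713747e-01,
         2.90895558e+02],
       [-9.99721051e-01,  2.02500073e-02,  1.21555219e-02,
         2.81250520e+01],
       [ 1.50665953e-02,  1.50450617e-01,  9.88502711e-01,
         1.39014166e+03],
       [ 0.00000000e+00,  0.00000000e+00,  0.00000000e+00,
         1.00000000e+00]])}
0.1 [163.66721606 628.45503619 204.67572042] [-1.56317601  0.20018387 -0.19992211] [-0.17962598  0.03655666  0.42518489]
```

View pics/scene0.png

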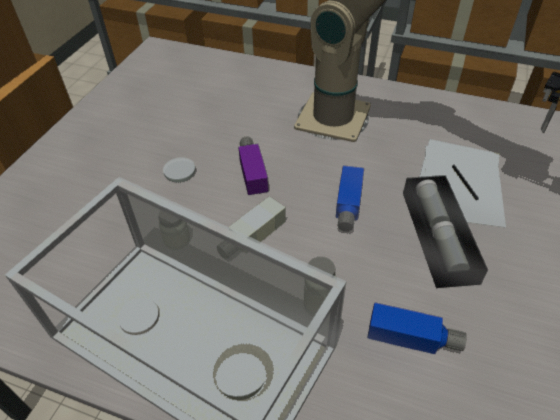

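View pics/top0.png

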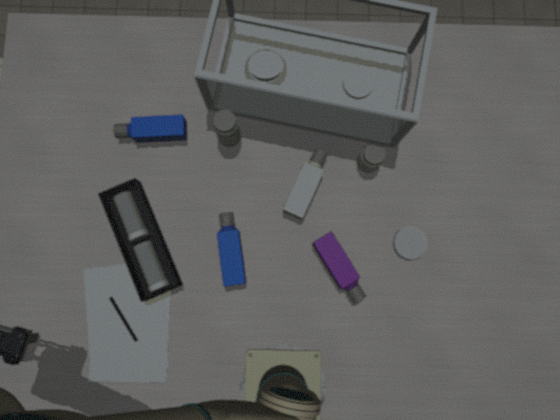

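```bash
cat > h.py <<'E'
import numpy as np,cv2
def cloud(d,K,T):
    v,u=np.mgrid[0:d.shape[0],0:d.shape[1]]
    c=np.stack([(u-K[0,2])/K[0,0]*d,-(v-K[1,2])/K[1,1]*d,-d],-1)
    return c@T[:3,:3].T+T[:3,3]
def pix2w(u,v,z,K,T):
    r=T[:3,:3]@np.array([(u-K[0,2])/K[0,0],-(v-K[1,2])/K[1,1],-1]); o=T[:3,3]
    return o+r*(z-o[2])/r[2]
E
python3 - <<'E'
from h import *
for n in("top","scene"):
    f=np.load(n+"0.npz"); P=cloud(f['d'].astype(float),f['K'],f['T']); ok=f['d']>0
    s=lambda u,v:P[v,u].round(0)
    if n=="top":
        for k in [(305,188),(318,158),(500,300),(226,118),(370,155),(410,242),(266,65),(300,97),(350,107),(140,190)]: print(k,s(*k))
        img=f['p'][40:240,180:450]; cv2.imwrite("pics/topz.png",cv2.resize(img[:,:,::-1],None,fx=2.9,fy=2.9,interpolation=cv2.INTER_CUBIC))
        # panel top edge / bars
        x,y,z=P[...,0],P[...,1],P[...,2]
    else:
        img=f['p'][170:390,0:370]; cv2.imwrite("pics/scz.png",cv2.resize(img[:,:,::-1],None,fx=2.1,fy=2.1,interpolation=cv2.INTER_CUBIC))
        for k in [(255,225),(228,245),(230,232),(318,268),(172,225),(180,168)]: print(k,s(*k))
    x,y,z=[P[...,i] for i in range(3)]
    m=ok&(z>225)&(z<260)&(x>500)
    print(n,m.sum()); 
    np.savetxt(n+"bar.txt",P[m])
    m=ok&(z>50)&(z<68)&(x>450)&(x<720)&(abs(y)<150)
    q=P[m];print(len(q),q.mean(0)); 
    r=cv2.minAreaRect(q[:,:2].astype(np.float32));print(r, cv2.boxPoints(r))
E
```

```text
(305, 188) [542. -51.  57.]
(318, 158) [631. -87.  42.]
(500, 300) [ 245. -604.   -2.]
(226, 118) [707. 164. 148.]
(370, 155) [ 628. -223.  100.]
(410, 242) [ 401. -349.   18.]
(266, 65) [919.  67.   9.]
(300, 97) [733. -25. 242.]
(350, 107) [ 711. -148.  238.]
(140, 190) [526. 401.  62.]
top 4271
1246 [547.69004264 -48.11786886  58.67498286]
((632.583251953125, 23.729904174804688), (263.75341796875, 271.1114196777344), 67.84017944335938) [[ 457.29755   -47.275322]
 [ 708.3834   -149.53622 ]
 [ 807.86896    94.73513 ]
 [ 556.7831    196.99603 ]]
(255, 225) [568. -40.  58.]
(228, 245) [737. -26. 183.]
(230, 232) [744. -12. 239.]
(318, 268) [772. 180. 241.]
(172, 225) [ 710. -177.  161.]
(180, 168) [ 408. -342.   21.]
scene 9859
1074 [545.73758296 -46.06942274  58.99611489]
((598.6344604492188, -71.00521850585938), (63.24937057495117, 277.6603698730469), 66.57587432861328) [[ 458.67374   -44.83387 ]
 [ 713.45135  -155.2134  ]
 [ 738.5952    -97.17657 ]
 [ 483.81757    13.202957]]
```

```bash
python3 - <<'E'
from h import *
for n in("top","scene"):
    q=np.loadtxt(n+"bar.txt"); r=cv2.minAreaRect(q[:,:2].astype(np.float32));print(n,r, cv2.boxPoints(r),np.percentile(q[:,2],[5,50,95]))
E
```

```text
top ((880.3905029296875, -66.69894409179688), (562.1669311523438, 313.9523620605469), 79.49224090576172) [[ 674.78595 -314.44116]
 [ 983.47345 -371.69623]
 [1085.9951   181.04327]
 [ 777.30756  238.29834]] [228.68257972 238.32398963 242.64602964]
scene ((879.933837890625, -67.81680297851562), (564.2594604492188, 311.2109069824219), 79.27269744873047) [[ 674.53357 -316.0525 ]
 [ 980.3058  -373.97968]
 [1085.3341   180.41888]
 [ 779.5619   238.34607]] [228.00912497 239.20673604 241.73238833]
```

```bash
sleep 3
```

```text
(no output)
```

View pics/topz.png

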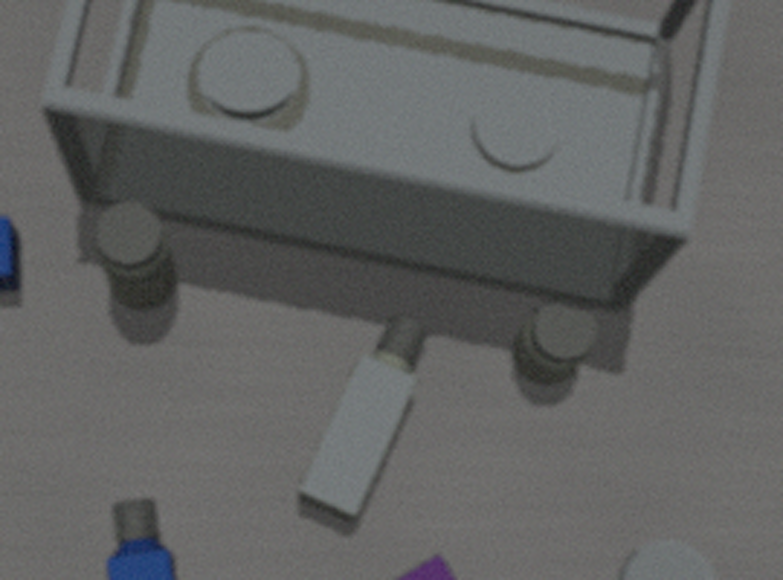

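View pics/scz.png

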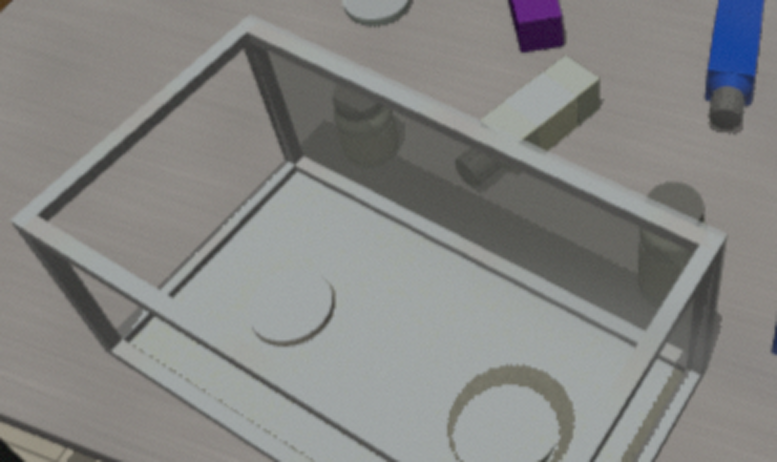

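```bash
python3 - <<'E'
from h import *
for n in("top","scene"):
    f=np.load(n+"0.npz"); d=f['d'].astype(float);P=cloud(d,f['K'],f['T']); x,y,z=[P[...,i] for i in range(3)]
    # white bottle top: connected comp
    m=((d>0)&(z>45)&(z<75)&(x>430)&(x<680)&(abs(y)<140)).astype(np.uint8)
    k,l,st,c=cv2.connectedComponentsWithStats(m)
    i=1+np.argmax(st[1:,4]); print(st[i])
    q=P[l==i]; print(np.percentile(q[:,2],[5,50,95])); r=cv2.minAreaRect(q[:,:2].astype(np.float32));print(r, cv2.boxPoints(r).round(1))
    # all objects bottle incl cap
    m=((d>0)&(z>15)&(z<75)&(x>430)&(x<690)&(abs(y)<160)).astype(np.uint8)
    k,l,st,c=cv2.connectedComponentsWithStats(m)
    i=l[188,305] if n=="top" else l[225,255]; q=P[l==i]; r=cv2.minAreaRect(q[:,:2].astype(np.float32));print(r, cv2.boxPoints(r).round(1))
    # front edge: cage-yaw frame
    for a in np.deg2rad([-10.3,-10.5,-10.7,-11]):
        m=(d>0)&(z>225)&(z<255)&(x>600); s=P[m]@[np.cos(a),np.sin(a),0]; t=P[m]@[-np.sin(a),np.cos(a),0]
        o=[np.percentile(s[(t>b)&(t<b+50)],3).round(1) for b in range(-160,340,50)]
        print(np.rad2deg(a).round(1),o, t.min(),t.max(),s.min(),s.max())
E
```

```text
[ 283  149   43   69 1287]
[48.42539116 58.43921948 63.44384556]
((561.6764526367188, -56.754241943359375), (60.57992172241211, 199.87733459472656), 66.7046127319336) [[ 457.9  -45.1]
 [ 641.5 -124.1]
 [ 665.4  -68.5]
 [ 481.9   10.6]]
((561.8558349609375, -56.79656219482422), (60.58006286621094, 200.78216552734375), 66.76759338378906) [[ 457.7  -45. ]
 [ 642.2 -124.2]
 [ 666.1  -68.6]
 [ 481.6   10.6]]
-10.3 [np.float64(721.8), np.float64(722.2), np.float64(722.2), np.float64(722.3), np.float64(722.7), np.float64(723.0), np.float64(723.7), np.float64(723.6), np.float64(724.1), np.float64(724.1)] -189.1800147322374 373.342678776509 720.3680523531708 1034.262275544115
-10.5 [np.float64(722.3), np.float64(722.4), np.float64(722.4), np.float64(722.3), np.float64(722.5), np.float64(722.5), np.float64(723.1), np.float64(722.9), np.float64(723.2), np.float64(723.0)] -186.2174267809177 375.9573525620579 720.7976878926224 1034.7479177578143
-10.7 [np.float64(723.0), np.float64(722.6), np.float64(722.5), np.float64(722.2), np.float64(722.3), np.float64(722.1), np.float64(722.6), np.float64(72
[... 1183 characters left out ...]
6.2), np.float64(726.5), np.float64(726.4), np.float64(726.6), np.float64(726.7)] -188.94816225759206 376.0143109779849 721.5368240408418 1033.7396931636167
-10.7 [np.float64(725.5), np.float64(725.7), np.float64(725.5), np.float64(725.9), np.float64(725.5), np.float64(725.7), np.float64(725.9), np.float64(725.7), np.float64(725.8), np.float64(725.5)] -185.45240441028216 378.89195821467183 721.5950524437441 1032.8035289792494
-11.0 [np.float64(727.0), np.float64(726.2), np.float64(725.8), np.float64(725.7), np.float64(725.2), np.float64(725.1), np.float64(724.9), np.float64(724.6), np.float64(724.2), np.float64(723.9)] -181.24805950809127 383.5642598992872 720.7507203582635 1033.036532289411
```

```bash
cat > g.py <<'E'
from h import *
from workcell import *
from scipy.spatial.transform import Rotation as Ro
A=np.deg2rad(-10.65); SP=724.; B=np.deg2rad(-23.25); F0=np.array([470.4,-17.,0])
ev=lambda a:np.array([np.cos(a),np.sin(a),0]); up=np.array([0,0,1.])
def tool(ydir,yaw,sgn):
    z=sgn*np.array([-np.sin(yaw),np.cos(yaw),0]); y=ydir/np.linalg.norm(ydir)
    return Ro.from_matrix(np.stack([np.cross(y,z),y,z],1)).as_rotvec()
def cap_pose(th,yaw,P,sgn,dz=0):
    e=ev(yaw); zd=np.cos(th)*e+np.sin(th)*up; xd=np.sin(th)*e-np.cos(th)*up
    g=P+181*zd-30*xd+dz*up
    return g+19*xd, tool(xd,yaw,sgn)
def push_pose(s,t,z,pitch,sgn):  # pitch from vertical
    e=ev(A); l=np.array([-np.sin(A),np.cos(A),0])
    return s*e+t*l+z*up, tool(np.sin(pitch)*e-np.cos(pitch)*up,A,sgn)
E
python3 - <<'E'
from g import *
print(Ro.from_rotvec(monitor.read_tool_rot()).as_matrix().round(2))
l=np.array([-np.sin(A),np.cos(A),0]); P=F0
print("P",P@ev(A),P@l)
for sgn in(1,-1):
    for dr in (0,140):
      for th in (0,25,40,50,55):
        th_=np.deg2rad(th); yaw=B if dr==0 else A
        p,r=cap_pose(th_,yaw,P+dr*ev(A),sgn); q=planner.solve_ik(p,r); print(sgn,dr,th,p.round(),None if q is None else np.round(q,2))
    for (s,z,pi) in [(540,80,45),(570,55,45),(650,25,45),(664,50,45),(664,50,60),(570,55,60)]:
        p,r=push_pose(s,70,z,np.deg2rad(pi),sgn); q=planner.solve_ik(p,r); print(sgn,s,z,pi,p.round(),None if q is None else np.round(q,2))
print(monitor.read_time_s())
E
```

```text
[[ 0.97 -0.    0.25]
 [-0.25 -0.    0.97]
 [ 0.   -1.   -0.  ]]
P 465.4388538039861 70.22701310487031
1 0 0 [637. -88.  11.] [ 0.12  0.86 -0.04  1.67  0.05  0.61  1.21]
1 0 25 [617. -80.  86.] [ 0.2   0.66 -0.33  2.13  1.67  0.38 -0.45]
1 0 40 [591. -69. 125.] [ 0.53  0.86 -1.06  2.39  2.01  1.16 -0.81]
1 0 50 [570. -60. 146.] None
1 0 55 [558. -54. 155.] None
1 140 0 [786. -76.  11.] [ 0.09  1.05 -0.05  1.17  0.06  0.93  1.41]
1 140 25 [765. -72.  86.] [ 0.11  0.77 -0.15  1.75  0.73  0.25  0.73]
1 140 40 [737. -67. 125.] [ 0.63  0.95 -1.06  2.05  2.03  0.9  -0.29]
1 140 50 [714. -63. 146.] [ 0.62  0.97 -1.06  2.24  2.33  1.11 -0.59]
1 140 55 [701. -60. 155.] [ 0.6   1.   -1.06  2.33  2.44  1.26 -0.69]
1 540 80 45 [544. -31.  80.] None
1 570 55 45 [573. -37.  55.] None
1 650 25 45 [652. -51.  25.] [ 0.6   1.24 -1.06  2.35  2.44  1.36 -0.62]
1 664 50 45 [665. -54.  50.] [ 0.61  1.17 -1.06  2.32  2.39  1.27 -0.61]
1 664 50 60 [665. -54.  50.] [ 0.49  1.32 -0.88  2.44  2.77  1.67 -0.83]
1 570 55 60 [573. -37.  55.] None
-1 0 0 [637. -88.  11.] [-0.4   1.1   0.96  1.69 -1.08  0.97 -1.  ]
[... 183 characters left out ...]
-54. 155.] None
-1 140 0 [786. -76.  11.] [-0.26  1.18  0.79  1.18 -0.83  1.1  -1.18]
-1 140 25 [765. -72.  86.] [-0.18  0.8   0.34  1.76 -0.77  0.24 -1.03]
-1 140 40 [737. -67. 125.] [ 0.21  0.71 -0.33  2.06  2.35  0.44  2.28]
-1 140 50 [714. -63. 146.] [ 0.53  0.87 -0.88  2.24  2.39  0.99  2.4 ]
-1 140 55 [701. -60. 155.] [ 0.6   1.   -1.06  2.33  2.44  1.26  2.45]
-1 540 80 45 [544. -31.  80.] None
-1 570 55 45 [573. -37.  55.] None
-1 650 25 45 [652. -51.  25.] [ 0.51  1.13 -0.88  2.35  2.5   1.24  2.34]
-1 664 50 45 [665. -54.  50.] [ 0.51  1.06 -0.88  2.32  2.45  1.15  2.37]
-1 664 50 60 [665. -54.  50.] [ 0.49  1.32 -0.88  2.44  2.77  1.67  2.31]
-1 570 55 60 [573. -37.  55.] None
0.1
```

```bash
cat > fit.py <<'E'
from g import *
from scipy.optimize import least_squares
rng=np.random.default_rng(0); D=[]
for i in range(1500):
    p=np.array([rng.uniform(350,800),rng.uniform(-400,400),rng.uniform(0,400)])
    pi=rng.uniform(0,1.5); yaw=np.arctan2(p[1],p[0])+rng.uniform(-.7,.7)
    r=tool(np.sin(pi)*ev(yaw)-np.cos(pi)*up,yaw,rng.choice([1,-1]))
    q=planner.solve_ik(p,r)
    if q is not None: D.append(np.r_[p,r,q])
    if len(D)>=150: break
D=np.array(D); print(len(D),monitor.read_time_s()); np.save("fk.npy",D)
def fk(x,q):
    ax=np.array([[0,0,1],[0,1,0],[0,0,1],[0,1,0],[0,0,1],[0,1,0],[0,0,1]],float)+x[:21].reshape(7,3)
    ax/=np.linalg.norm(ax,axis=1)[:,None]; of=x[21:42].reshape(7,3)*100
    q=np.atleast_2d(q); R=Ro.identity(len(q)); p=np.zeros((len(q),3))
    for i in range(7):
        p=p+R.apply(np.tile(of[i],(len(q),1))); R=R*Ro.from_rotvec(q[:,i:i+1]*ax[i])
    p=p+R.apply(np.tile(x[42:45]*100,(len(q),1))); R=R*Ro.from_rotvec(np.tile(x[45:48],(len(q),1)))
    return p,R
if __name__=="__main__":
    T=Ro.from_rotvec(D[:,3:6])
    def res(x):
        p,R=fk(x,D[:,6:]); return np.r_[((p-D[:,:3])/100).ravel(),(R.inv()*T).as_rotvec().ravel(),1e-4*x]
    best=None
    for k in range(8):
        x0=np.zeros(48); x0[21:42]=np.array([[0,0,300],[0,0,0],[0,0,150],[0,0,150],[0,0,150],[0,0,150],[0,0,0]]).ravel()/100
        x0[42:45]=[0,0,2.5]; x0[45:]=Ro.random(random_state=k).as_rotvec()
        s=least_squares(res,x0,max_nfev=300)
        if best is None or s.cost<best.cost: best=s
        print(k,s.cost)
        if s.cost<1e-4: break
    np.save("x.npy",best.x); p,R=fk(best.x,D[:,6:]); print(abs(p-D[:,:3]).max(), (R.inv()*T).magnitude().max())
    print(best.x.reshape(-1,3).round(3)); print(fk(best.x,monitor.read_joint_pos())[0],monitor.read_tcp_pos())
E
python3 fit.py
```

```text
150 0.1
0 253.16442486570034
1 253.1644251674982
2 263.5348293094034
3 263.53482798979303
4 253.16442434584786
5 263.53482887926083
6 263.53482728733024
7 253.1644251972383
264.3065926892987 2.9361605187492317
[[ 1.4740e+00  4.0000e-03 -2.9530e+00]
 [-1.1700e-01  2.2320e+00 -8.7000e-02]
 [ 1.5210e+00  6.3000e-02 -2.4220e+00]
 [ 1.3120e+00 -1.7600e-01  5.8200e-01]
 [ 4.9100e-01 -3.2200e-01 -1.0300e-01]
 [ 6.9200e-01 -2.5700e-01  5.5000e-01]
 [ 6.4200e-01 -6.9700e-01  6.3000e-01]
 [-5.4680e+00 -3.1000e-01  9.6510e+00]
 [ 8.3920e+00 -8.9100e-01 -1.0831e+01]
 [-1.2422e+01  5.0700e-01  1.1018e+01]
 [ 1.4248e+01  1.5660e+00 -5.5180e+00]
 [-2.5010e+00  1.2500e-01 -1.8390e+00]
 [-1.1650e+00  3.0000e-03  2.3010e+00]
 [ 1.3370e+00  6.4000e-02 -1.2960e+00]
 [ 1.1000e+00 -8.0100e-01  2.2260e+00]
 [ 1.6460e+00 -1.0200e-01 -5.9900e-01]]
[[260.17546042 616.27966022 -11.72122849]] [163.66721606 628.45503619 204.67572042]
```

```bash
cat > fit2.py <<'E'
from g import *
from fit import fk
import itertools
from scipy.optimize import least_squares
D=np.load("fk.npy"); T=Ro.from_rotvec(D[:,3:6]); base=np.array([2,1,2,1,2,1,2])
def res(x,sl=slice(None)):
    p,R=fk(x,D[sl,6:]); return np.r_[((p-D[sl,:3])/100).ravel(),(R.as_matrix()-T[sl].as_matrix()).ravel(),1e-4*x]
L=[]
for s3,s5,s7 in itertools.product([1,-1],repeat=3):
    sg=np.array([-1,1,s3,1,s5,1,s7])
    x0=np.zeros(48); a=np.zeros((7,3))
    for i in range(7):
        if sg[i]<0: a[i,base[i]]=-2
    x0[:21]=a.ravel()
    x0[21:42]=np.array([[0,0,300],[0,0,0],[0,0,150],[0,0,150],[0,0,150],[0,0,150],[0,0,0]]).ravel()/100
    x0[42:45]=[0,0,2.5]
    # best tool rotation guess: mean
    _,R=fk(x0,D[:,6:]); E=R.inv()*T
    x0[45:]=E.mean().as_rotvec(); print(sg, E.mean().approx_equal(E).sum() if 0 else (E.mean().inv()*E).magnitude().mean())
    L.append(((E.mean().inv()*E).magnitude().mean(),x0))
L.sort(key=lambda a:a[0]); best=None
for m,x0 in L[:4]:
    s=least_squares(res,x0,max_nfev=200); print(m,s.cost)
    if best is None or s.cost<best.cost: best=s
    if s.cost<1e-3: break
np.save("x.npy",best.x); p,R=fk(best.x,D[:,6:]); print(abs(p-D[:,:3]).max(), (R.inv()*T).magnitude().max())
print(fk(best.x,monitor.read_joint_pos())[0],monitor.read_tcp_pos()); print(best.x[21:45].reshape(-1,3).round(3))
E
sed -i 's/^rng=/if __name__=="__main__":\n  pass\nrng=/' fit.py; python3 fit2.py
```

```text
150 0.1
[-1  1  1  1  1  1  1] 1.4959059230677454
[-1  1  1  1  1  1 -1] 1.4461954772123302
[-1  1  1  1 -1  1  1] 1.5786104610039142
[-1  1  1  1 -1  1 -1] 1.262497916123074
[-1  1 -1  1  1  1  1] 1.3503365505824796
[-1  1 -1  1  1  1 -1] 1.3477748813804151
[-1  1 -1  1 -1  1  1] 1.2907847867785038
[-1  1 -1  1 -1  1 -1] 4.318898467852939e-12
4.318898467852939e-12 2.299285081482513e-07
6.962692964407324e-07 1.4422334562655473e-09
[[163.66721605 628.45503594 204.67572039]] [163.66721606 628.45503619 204.67572042]
[[ 0.000e+00 -0.000e+00  2.433e+00]
 [ 0.000e+00 -5.700e-02  9.290e-01]
 [ 0.000e+00 -5.800e-02  2.795e+00]
 [ 0.000e+00 -7.800e-02  2.796e+00]
 [-0.000e+00 -8.400e-02  1.913e+00]
 [ 0.000e+00  1.000e-03  1.909e+00]
 [-0.000e+00 -4.000e-03  1.252e+00]
 [ 0.000e+00  0.000e+00  2.506e+00]]
```

```bash
python3 - <<'E'
from h import *
a=np.load("top0.npz")['p'][300:410,0:110]; b=np.load("scene0.npz")['p'][40:150,450:560]
o=np.hstack([cv2.resize(i[:,:,::-1],(395,395)) for i in(a,b)]); cv2.imwrite("pics/gr.png",cv2.convertScaleAbs(o,alpha=2))
for n in("top","scene"):
    f=np.load(n+"0.npz"); P=cloud(f['d'].astype(float),f['K'],f['T']); R=cv2.Rodrigues(np.array([-1.563,.2,-.2]))[0]
    m=(f['d']>0)&(P[...,2]>170)&(P[...,1]>500)&(P[...,0]<400)&(P[...,2]<420); q=(P[m]-[163.7,628.5,204.7])@R
    for lo in range(-200,20,20):
        w=q[(q[:,1]>lo)&(q[:,1]<lo+20)]
        if len(w)>3: print(n,lo,len(w),w.min(0).round(),w.max(0).round())
E
```

```text
top -160 313 [ -34. -148.  -90.] [  33. -140.  -37.]
top -140 520 [ -36. -140.  -90.] [  34. -120.  -27.]
top -120 140 [ -33. -120.  -86.] [  34. -100.  -17.]
top -100 15 [ -33. -100.  -81.] [ 33. -95. -74.]
top -60 14 [ -9. -51. -61.] [  9. -40. -58.]
top -40 41 [-10. -40. -61.] [  9. -20. -49.]
top -20 23 [ -9. -19. -60.] [  9.  -1. -49.]
scene -160 44 [ -31. -142.  -87.] [  37. -140.  -59.]
scene -140 225 [ -34. -140.  -88.] [  39. -120.  -52.]
scene -120 133 [  -9. -120.  -86.] [  37. -100.  -47.]
scene -100 18 [   5. -100.  -77.] [ 36. -80. -47.]
scene -80 41 [-10. -80. -59.] [ 14. -61. -46.]
scene -60 45 [ -8. -60. -58.] [ 13. -40. -46.]
scene -40 42 [  3. -40. -58.] [ 13. -20. -46.]
scene -20 33 [ -6. -20. -58.] [ 13.  -1. -46.]
```

View pics/gr.png

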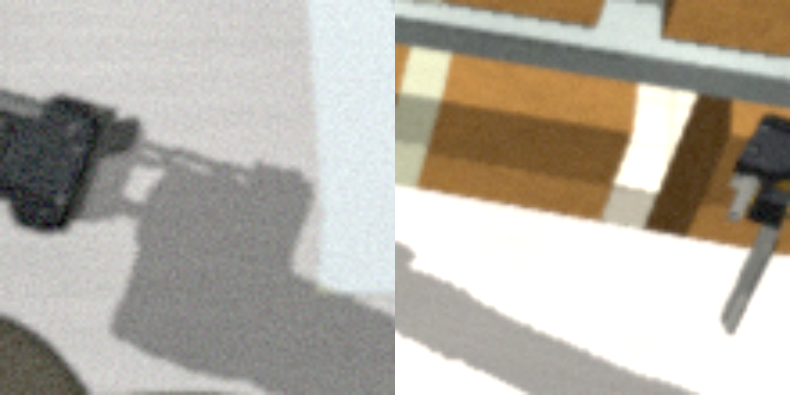

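```bash
cat > ik.py <<'E'
from g import *
from scipy.optimize import least_squares
X=np.load("x.npy")
exec(open("fit.py").read().split("def fk")[1].join(["def fk",""]).split("if __name__")[0])
lo=np.array([-3.06,-.37,-1.25,.18,-1.1,.23,-2.94])+.04; hi=np.array([3.06,2.12,1.32,2.47,4.24,1.98,2.94])-.04
def ik(p,r,q0,w=.003):
    Rt=Ro.from_rotvec(r)
    def f(q):
        pp,R=fk(X,q); return np.r_[(pp[0]-p)/100,(R.inv()*Rt).as_rotvec().ravel(),w*(q-q0)]
    s=least_squares(f,np.clip(q0,lo+1e-3,hi-1e-3),bounds=(lo,hi))
    s2=least_squares(lambda q:f(q)[:6].tolist()+list(1e-6*(q-s.x)),s.x,bounds=(lo,hi))
    pp,R=fk(X,s2.x); e=np.linalg.norm(pp[0]-p); a=(R.inv()*Rt).magnitude()[0]
    return (s2.x if e<.3 and a<.003 else None)
def multi(p,r,n=40,seed=0,j5=(1.2,4.2)):
    rng=np.random.default_rng(seed); az=-np.arctan2(p[1],p[0]); out=[]
    for k in range(n):
        q0=np.array([az+rng.uniform(-.8,.8),rng.uniform(.3,1.4),rng.uniform(-1.2,1.2),rng.uniform(1.4,2.4),rng.uniform(*j5),rng.uniform(.3,1.6),rng.uniform(-2.8,2.8)])
        q=ik(p,r,q0)
        if q is not None: out.append(q)
    return np.array(out)
def capp(th,yaw,P,phi,sgn,dz=0):
    e=ev(yaw); zd=np.cos(th)*e+np.sin(th)*up; xd=np.sin(th)*e-np.cos(th)*up
    g=P+181*zd-30*xd+dz*up; y=np.sin(phi)*e-np.cos(phi)*up
    return g+19*y, tool(y,yaw,sgn)
E
cat > t1.py <<'E'
from ik import *
d=np.deg2rad
for sgn in(1,-1):
  for ph in(15,25,35):
    o=multi(*capp(0,B,F0,d(ph),sgn)); print("grasp",sgn,ph,len(o)); 
    if len(o): print(o[np.argsort(abs(o[:,2]))[:2]].round(2))
  for th,ph,dr in((50,50,135),(50,60,135),(50,75,135),(30,60,70),(30,45,70),(50,85,135)):
    o=multi(*capp(d(th),A,F0+dr*ev(A),d(ph),sgn)); print("tilt",sgn,th,ph,dr,len(o))
    if len(o): print(o[np.argsort(abs(o[:,2]))[:2]].round(2))
E
time python3 t1.py
```

```text
grasp 1 15 25
[[ 0.15  0.81 -0.17  1.93  0.92  0.27  0.34]
 [ 0.15  0.81 -0.17  1.93  0.92  0.27  0.34]]
grasp 1 25 23
[[ 0.06  0.81 -0.08  2.08  2.17  0.27 -0.97]
 [ 0.06  0.81 -0.08  2.08  2.17  0.27 -0.97]]
grasp 1 35 30
[[-0.05  0.85  0.01  2.22  2.66  0.55 -1.53]
 [-0.02  0.85 -0.04  2.22  2.6   0.56 -1.46]]
tilt 1 50 50 135 33
[[-0.06  0.7   0.03  2.27  2.89  0.7  -1.54]
 [-0.08  0.7   0.06  2.27  2.91  0.7  -1.57]]
tilt 1 50 60 135 34
[[-0.1   0.82  0.05  2.37  2.92  1.09 -1.63]
 [-0.1   0.82  0.06  2.37  2.92  1.09 -1.63]]
tilt 1 50 75 135 33
[[ 0.1   1.07 -0.27  2.43  2.87  1.7  -1.43]
 [ 0.1   1.07 -0.27  2.43  2.87  1.7  -1.43]]
tilt 1 30 60 70 34
[[-0.1   0.93  0.03  2.41  2.91  1.23 -1.65]
 [-0.1   0.93  0.04  2.41  2.92  1.23 -1.66]]
tilt 1 30 45 70 33
[[-0.03  0.74 -0.02  2.26  2.86  0.66 -1.5 ]
 [-0.07  0.75  0.04  2.26  2.91  0.65 -1.57]]
tilt 1 50 85 135 33
[[-0.15  1.23  0.07  2.41  2.81  1.94 -1.79]
 [-0.15  1.23  0.07  2.41  2.81  1.94 -1.79]]
grasp -1 15 11
[[ 0.15  0.81 -0.17  1.93  0.92  0.27 -2.8 ]
 [ 0.15  0.81 -0.17  1.93  0.92  0.27 -2.8 ]]
grasp -1 25 31

[... 209 characters left out ...]
0 135 30
[[-0.04  0.7  -0.01  2.27  2.86  0.71  1.64]
 [-0.08  0.7   0.05  2.27  2.9   0.7   1.59]]
tilt -1 50 60 135 30
[[-0.08  0.82  0.02  2.37  2.91  1.09  1.54]
 [-0.05  0.82 -0.02  2.37  2.89  1.1   1.57]]
tilt -1 50 75 135 30
[[ 0.1   1.07 -0.27  2.43  2.87  1.7   1.72]
 [ 0.1   1.07 -0.27  2.43  2.87  1.7   1.72]]
tilt -1 30 60 70 30
[[-0.09  0.93  0.02  2.41  2.91  1.24  1.5 ]
 [-0.05  0.93 -0.03  2.41  2.89  1.24  1.54]]
tilt -1 30 45 70 30
[[-0.05  0.74  0.02  2.26  2.89  0.65  1.6 ]
 [-0.02  0.74 -0.03  2.26  2.86  0.66  1.65]]
tilt -1 50 85 135 31
[[-0.15  1.23  0.07  2.41  2.81  1.94  1.35]
 [-0.15  1.23  0.07  2.41  2.81  1.94  1.35]]
real	4m17.980s
user	4m11.158s
sys	0m0.188s
```

```bash
cat > t2.py <<'E'
from ik import *
d=np.deg2rad
sgn=-1
if 1:
  for s,z,ph in((535,70,30),(550,62,35),(575,56,30),(575,56,35),(600,50,40),(664,22,35),(664,50,45)):
    o=multi(*push_pose(s,70,z,d(ph),sgn),n=8); print("push",sgn,s,z,ph,len(o))
    if len(o): print(o[np.argsort(abs(o[:,2]))[:2]].round(2))
# trajectory trace
q=np.array([-.02,.83,-.03,2.15,2.4,.45,1.8])
for sl in np.linspace(0,1,11):
    th=d(52)*sl; sp=724-200*np.cos(d(52))+10*np.sin(d(52)); 
    p,r=capp(th,B+(A-B)*sl,F0+(sp-10-465.4)*sl*ev(A),d(28)+th,sgn,1)
    qn=ik(p,r,q,.01); print(sl.round(1),p.round(),None if qn is None else qn.round(2)); q=qn if qn is not None else q
E
python3 t2.py
```

```text
push -1 535 70 30 0
push -1 550 62 35 0
push -1 575 56 30 4
[[-0.14  0.71  0.11  2.36  3.01  0.44  1.45]
 [-0.23  0.72  0.25  2.36  3.21  0.44  1.23]]
push -1 575 56 35 4
[[ 0.03  0.75 -0.17  2.43  2.73  0.68  1.73]
 [ 0.03  0.75 -0.17  2.43  2.73  0.68  1.73]]
push -1 600 50 40 4
[[ 0.21  0.85 -0.44  2.43  2.6   0.91  1.94]
 [ 0.21  0.85 -0.44  2.43  2.6   0.91  1.94]]
push -1 664 22 35 4
[[-0.13  0.85  0.15  2.21  3.08  0.5   1.38]
 [-0.18  0.86  0.23  2.21  3.18  0.51  1.26]]
push -1 664 50 45 4
[[-0.06  0.87  0.    2.33  2.92  0.85  1.55]
 [-0.21  0.89  0.23  2.34  3.08  0.83  1.31]]
0.0 [645. -92.  14.] [ 0.    0.81 -0.02  2.13  2.45  0.32  1.87]
0.1 [658. -90.  31.] [ 0.02  0.81 -0.07  2.17  2.5   0.46  1.83]
0.2 [669. -87.  48.] [ 0.02  0.81 -0.11  2.21  2.56  0.6   1.79]
0.3 [679. -84.  65.] [ 0.02  0.82 -0.13  2.25  2.61  0.74  1.75]
0.4 [687. -81.  81.] [ 0.02  0.84 -0.15  2.3   2.65  0.89  1.71]
0.5 [694. -77.  96.] [ 0.01  0.87 -0.16  2.33  2.7   1.04  1.67]
0.6 [699. -74. 111.] [ 0.    0.91 -0.16  2.37  2.73  1.2   1.64]
0.7 [703. -70. 124.] [-0.01  0.95 -0.15  2.4   2.77  1.36  1.62]
0.8 [705. -67. 137.] [-0.01  1.01 -0.14  2.43  2.8   1.53  1.59]
0.9 [706. -64. 148.] [ 0.44  1.25 -0.82  2.43  2.89  1.84  2.24]
1.0 [706. -61. 159.] [ 0.66  1.61 -1.21  2.43  3.17  1.94  2.85]
```

```bash
cat > plan1.py <<'E'
from ik import *
d=np.deg2rad; sgn=-1; PH0=25; TH=52
q=np.array([-.02,.83,-.03,2.15,2.4,.45,1.8])
sp=724-200*np.cos(d(TH))+10*np.sin(d(TH)); Q=[]; KP=[]
N=8
for sl in np.linspace(0,1,N+1):
    th=d(TH)*sl; dr=(sp-8-465.4)*min(1,sl*1.0)
    p,r=capp(th,B+(A-B)*sl,F0+dr*ev(A),d(PH0)+th,sgn,1 if sl>0 else 0)
    qn=ik(p,r,q,.02); print(sl.round(2),p.round(),None if qn is None else qn.round(2)); q=qn; Q.append(q);KP.append(np.r_[p,r])
np.savez("tr1.npz",Q=Q,KP=KP)
y=Ro.from_rotvec(KP[0][3:]).as_matrix()[:,1]
pre=ik(KP[0][:3]-110*y,KP[0][3:],Q[0]); hi_=ik(KP[0][:3]-110*y+[-60,0,110],KP[0][3:],Q[0])
print(pre.round(2),hi_.round(2),(KP[0][:3]-110*y).round())
np.savez("pre.npz",pre=pre,hi=hi_)
q0=monitor.read_joint_pos()
for a,b in((q0,hi_),(hi_,pre),(pre,Q[0])):
    print([fk(X,a+(b-a)*k)[0][0].round().tolist() for k in np.linspace(0,1,9)])
# elbow clearance between knots
for i in range(N):
    m=fk(X,(Q[i]+Q[i+1])/2)[0][0]; th=d(TH)*(i+.5)/N; dr=(sp-8-465.4)*(i+.5)/N
    print((m-capp(th,B+(A-B)*(i+.5)/N,F0+dr*ev(A),d(PH0)+th,sgn,1)[0]).round(1))
E
python3 plan1.py
```

```text
0.0 [644. -92.  13.] [ 0.06  0.81 -0.08  2.08  2.17  0.27  2.17]
0.12 [660. -89.  35.] [ 0.11  0.8  -0.2   2.14  2.31  0.45  2.07]
0.25 [674. -86.  56.] [ 0.13  0.8  -0.27  2.19  2.42  0.62  1.99]
0.38 [685. -82.  76.] [ 0.14  0.82 -0.31  2.25  2.51  0.8   1.91]
0.5 [694. -77.  95.] [ 0.14  0.85 -0.33  2.3   2.6   0.98  1.85]
0.62 [701. -73. 113.] [ 0.13  0.89 -0.33  2.35  2.67  1.17  1.8 ]
0.75 [705. -69. 130.] [ 0.12  0.95 -0.32  2.39  2.74  1.37  1.76]
0.88 [707. -65. 145.] [ 0.11  1.02 -0.3   2.43  2.81  1.58  1.73]
1.0 [708. -62. 158.] [ 0.65  1.54 -1.21  2.43  3.05  1.91  2.78]Traceback (most recent call last):
  File "plan1.py", line 13, in <module>
    print(pre.round(2),hi_.round(2),(KP[0][:3]-110*y).round())
                       ^^^^^^^^^
AttributeError: 'NoneType' object has no attribute 'round'
```

```bash
sed -i 's/+.04;/+.015;/; s/)-.04/)-.015/' ik.py; sed -i 's/TH=52/TH=50/; s/\[-60,0,110\]/[0,0,100]/' plan1.py; python3 plan1.py
```

```text
0.0 [644. -92.  13.] [ 0.03  0.81 -0.04  2.08  2.25  0.25  2.09]
0.12 [660. -89.  34.] [ 0.07  0.79 -0.14  2.14  2.35  0.42  2.01]
0.25 [673. -85.  54.] [ 0.1   0.8  -0.21  2.19  2.45  0.59  1.94]
0.38 [684. -82.  74.] [ 0.11  0.81 -0.25  2.24  2.54  0.76  1.87]
0.5 [693. -77.  92.] [ 0.1   0.83 -0.27  2.3   2.62  0.93  1.82]
0.62 [699. -73. 110.] [ 0.1   0.87 -0.28  2.34  2.68  1.12  1.77]
0.75 [704. -69. 126.] [ 0.09  0.93 -0.27  2.39  2.75  1.31  1.73]
0.88 [707. -65. 141.] [ 0.08  0.99 -0.26  2.42  2.81  1.51  1.7 ]
1.0 [708. -62. 154.] [ 0.07  1.07 -0.24  2.44  2.87  1.71  1.68]Traceback (most recent call last):
  File "plan1.py", line 13, in <module>
    print(pre.round(2),hi_.round(2),(KP[0][:3]-110*y).round())
                       ^^^^^^^^^
AttributeError: 'NoneType' object has no attribute 'round'
```

```bash
python3 - <<'E'
s=open('plan1.py').read()
s=s.replace("hi_=ik(KP[0][:3]-110*y+[0,0,100],KP[0][3:],Q[0])","hi_=pre+np.array([0,-.25,0,0,0,0,0])")
open('plan1.py','w').write(s)
E
python3 plan1.py | tail -12
```

```text
[ 0.04  0.58 -0.11  2.16  1.55  0.25  2.76] [ 0.04  0.33 -0.11  2.16  1.55  0.25  2.76] [601. -73. 112.]
[[164.0, 628.0, 205.0], [315.0, 568.0, 207.0], [442.0, 486.0, 217.0], [542.0, 390.0, 231.0], [614.0, 288.0, 247.0], [658.0, 186.0, 260.0], [675.0, 89.0, 269.0], [667.0, 1.0, 272.0], [638.0, -75.0, 269.0]]
[[638.0, -75.0, 269.0], [635.0, -75.0, 249.0], [632.0, -75.0, 229.0], [629.0, -74.0, 209.0], [625.0, -74.0, 190.0], [620.0, -74.0, 170.0], [614.0, -74.0, 151.0], [608.0, -74.0, 131.0], [601.0, -73.0, 112.0]]
[[601.0, -73.0, 112.0], [608.0, -77.0, 101.0], [615.0, -81.0, 90.0], [621.0, -84.0, 78.0], [627.0, -87.0, 66.0], [632.0, -89.0, 53.0], [637.0, -90.0, 40.0], [641.0, -91.0, 27.0], [644.0, -92.0, 13.0]]
[-1.3 -1.2 -1.8]
[-0.8 -1.2 -1. ]
[-0.5 -1.2 -0.9]
[-0.2 -1.1 -0.8]
[-0.  -1.  -0.8]
[ 0.2 -0.9 -0.7]
[ 0.3 -0.8 -0.7]
[ 0.5 -0.7 -0.6]
```

```bash
python3 - <<'E'
from ik import *
f=np.load("pre.npz"); t=np.load("tr1.npz")
ctrl.move_j(f['hi']); print(monitor.read_time_s())
ctrl.move_j(f['pre']); print(monitor.read_time_s(),monitor.read_tcp_pos())
K=t['KP'][0]; y=Ro.from_rotvec(K[3:]).as_matrix()[:,1]
m=ik(K[:3]-50*y,K[3:],(f['pre']+t['Q'][0])/2); print(m)
ctrl.move_j(m)
ctrl.move_j(t['Q'][0]); print(monitor.read_time_s(),monitor.read_tcp_pos(),monitor.read_wrist_force())
p,d=read_camera("top"); cv2.imwrite("pics/top1.png",cv2.resize(p[80:260,200:440,::-1],None,fx=3,fy=3))
p,d=read_camera("scene"); cv2.imwrite("pics/sc1.png",cv2.resize(p[130:320,120:380,::-1],None,fx=3,fy=3))
E
```

```text
3.0583
3.7333 [601.944329   -73.13439677 113.01778819]
[ 0.0575738   0.70434912 -0.10631854  2.12631799  1.93338869  0.25715491
  2.40206254]
4.5833 [644.22505122 -91.28385741  14.17809127] [-0.21039777  0.13854632  0.491315  ]
```

View pics/top1.png

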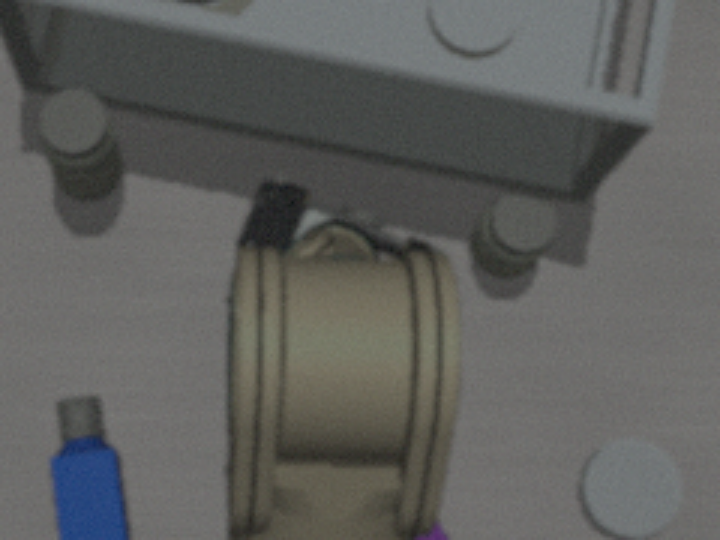

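View pics/sc1.png

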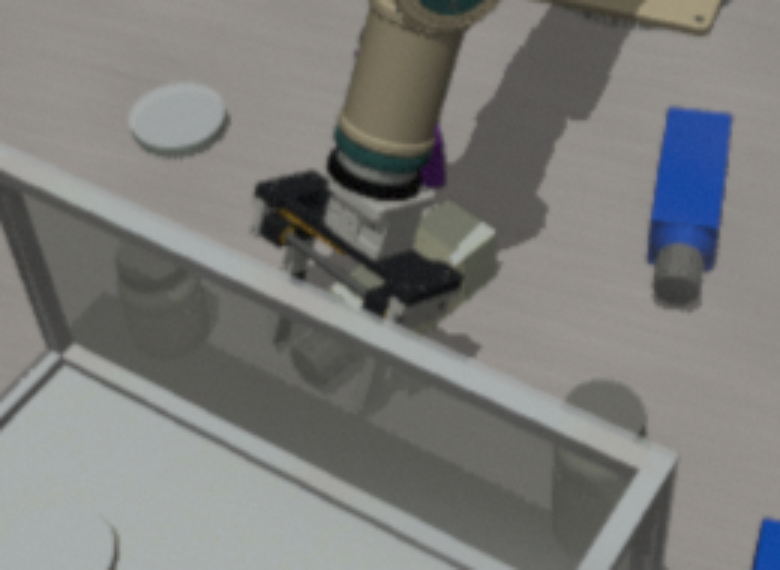

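The fingers straddle the cap: in the scene crop the cap is near (330,355) and the fingers are at (285,330) and (375,370). Closing now, then tilting.

```bash
python3 - <<'E'
from ik import *
t=np.load("tr1.npz")
ctrl.gripper_close(); print(monitor.read_time_s(),monitor.read_grip_width()*94,monitor.read_wrist_force())
for q in t['Q'][1:5]:
    ctrl.move_j(q); print(monitor.read_time_s().__round__(2),monitor.read_tcp_pos().round(1),np.round(monitor.read_wrist_force(),1))
print(monitor.read_grip_width()*94)
p,d=read_camera("scene"); cv2.imwrite("pics/sc2.png",cv2.resize(p[130:320,120:380,::-1],None,fx=3,fy=3))
E
```

```text
5.5667 39.22182675539028 [ 0.02063242  0.70910774 -0.92967384]
5.86 [658.9 -88.3  33.6] [ 0.3  0.1 -2.9]
6.14 [672.1 -85.6  53.1] [-0.   0.2 -2.4]
6.42 [683.3 -82.   72.4] [-0.7 -0.  -2.6]
6.72 [692.4 -78.   91.1] [-0.6  0.7 -2.6]
39.34117216048449
```

View pics/sc2.png

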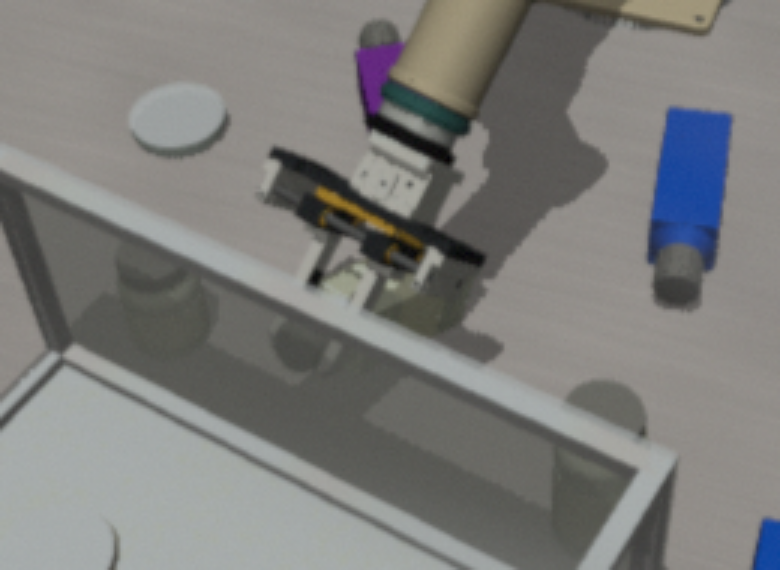

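Cap gripped and the bottle is tilting, with the foot load being shared (-2.5 N on the tool).

```bash
python3 - <<'E'
from ik import *
t=np.load("tr1.npz")
for q in t['Q'][5:]:
    ctrl.move_j(q); print(monitor.read_time_s().__round__(2),monitor.read_tcp_pos().round(1),np.round(monitor.read_wrist_force(),1))
print(monitor.read_grip_width()*94, t['KP'][-1][:3])
for n in("scene","top"):
    p,d=read_camera(n); np.savez(n+"3.npz",p=p,d=d,**calibration(n)); cv2.imwrite(f"pics/{n}3.png",cv2.resize(p[80:320,120:420,::-1],None,fx=2.4,fy=2.4))
E
```

```text
7.07 [699.5 -73.6 109. ] [ 0.8 -1.  -1.9]
7.37 [704.7 -69.5 125.7] [ 1.5 -0.5  0.6]
7.67 [708.5 -65.9 142. ] [ 3.6 -0.1  2. ]
7.98 [709.4 -62.3 155.3] [ 4.4 -1.7  4.4]
39.46784883956026 [707.66016601 -61.6163683  154.02011064]
```

View pics/scene3.png

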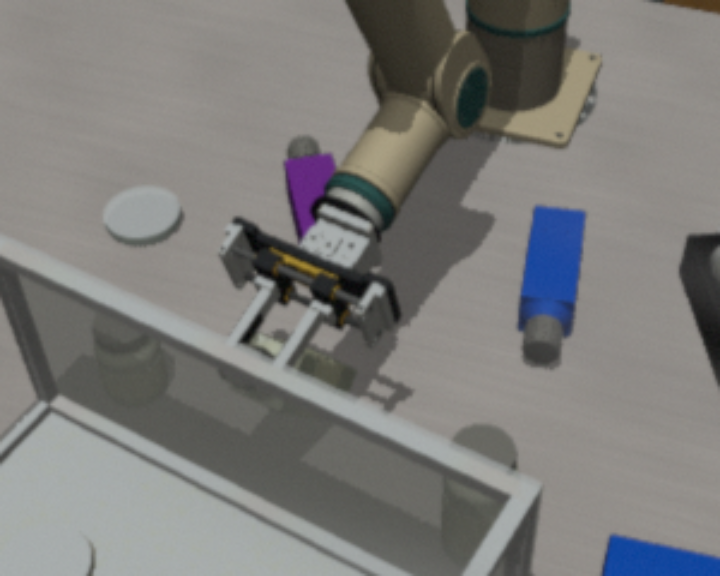

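View pics/top3.png

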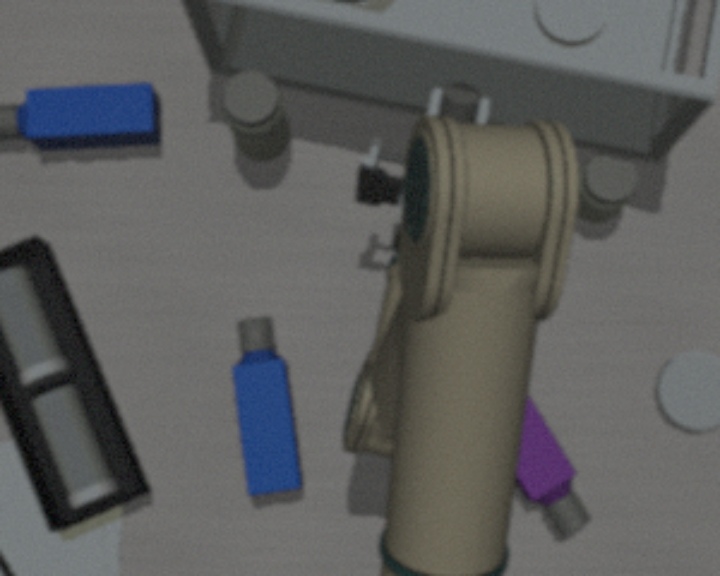

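```bash
python3 - <<'E'
from ik import *
f=lambda:(round(monitor.read_time_s(),2),monitor.read_tcp_pos().round(1),np.round(monitor.read_wrist_force(),1))
p=np.load("tr1.npz")['KP'][-1][:3]; e=ev(A)
p=p+[0,0,3]; ctrl.line_to(p,vel=20); print(f())
for k in range(9):
    p=p+1.5*e; ctrl.line_to(p,vel=15); F=monitor.read_wrist_force(); print(f(), round(F@e,2))
    if F@e<-2.5: break
E
```

```text
(8.38, array([707.3, -61.7, 156.5]), array([ 1.3, -1.3,  0.2]))
(8.63, array([708.6, -62. , 155.9]), array([ 1. , -0.5, -1. ])) 1.1
(8.88, array([710.1, -62. , 155.9]), array([-0.3, -0.2, -3.3])) -0.25
(9.13, array([712.1, -62.4, 156.8]), array([ 0.3,  0.3, -4.2])) 0.22
(9.38, array([713.6, -62.8, 157. ]), array([-0.3, -0. , -3.4])) -0.25
(9.63, array([715.1, -63.1, 157.1]), array([-0.2, -0. , -4.3])) -0.23
(9.88, array([716.1, -63.2, 156.8]), array([-4.3, -0.4, -3.1])) -4.12
```

```bash
python3 - <<'E'
from ik import *
f=lambda:(round(monitor.read_time_s(),2),monitor.read_tcp_pos().round(1),np.round(monitor.read_wrist_force(),1))
p=np.load("tr1.npz")['KP'][-1][:3]; e=ev(A)
p=p+[0,0,3]+8.7*e
ctrl.dwell(.2); print(f())
for k in range(3):
    p=p-[0,0,1]; ctrl.line_to(p,vel=10); print(f())
    if monitor.read_wrist_force()[2]>-2.2: break
np.save("prel.npy",p)
ctrl.ungrasp(); print(f(),monitor.read_grip_width())
p_,d=read_camera("scene"); cv2.imwrite("pics/sc4.png",cv2.resize(p_[150:330,150:390,::-1],None,fx=3.2,fy=3.2))
E
```

```text
(10.08, array([716.2, -63.2, 156.8]), array([-4.6,  1. , -3.2]))
(10.34, array([716.3, -63.2, 156.7]), array([-5. ,  1.6,  0.1]))
(11.3, array([716.2, -63.2, 156. ]), array([-0.1, -0.1, -0.6])) 0.9985430449582982
```

View pics/sc4.png

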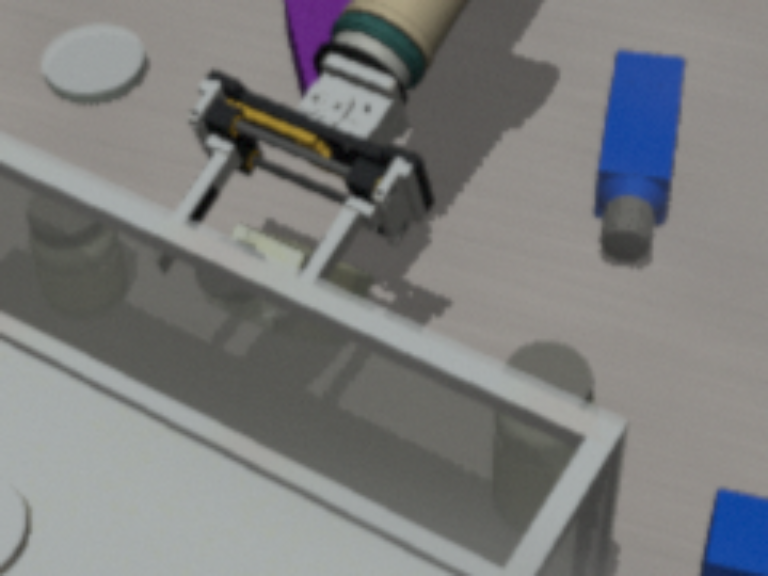

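```bash
cat > plan2.py <<'E'
from ik import *
d=np.deg2rad; sgn=-1; e=ev(A); l=np.array([-np.sin(A),np.cos(A),0])
p0=np.load("prel.npy"); s0,t0=p0@e,p0@l; print(s0,t0)
q=np.array(monitor.read_joint_pos()); Q=[]
for s,z,ph in((s0-8,185,70),(s0-25,225,60),(s0-70,240,45),(600,200,32)):
    qn=ik(*push_pose(s,t0,z,d(ph),sgn),q,.02); print(s,z,ph,None if qn is None else qn.round(2)); q=qn; Q.append(q)
np.save("tr2.npy",Q)
E
python3 plan2.py
```

```text
715.5575910570547 70.2270131048703
707.5575910570547 185 70 [ 0.09  0.9  -0.26  2.44  2.83  1.45  1.71]
690.5575910570547 225 60 [ 0.11  0.63 -0.27  2.4   2.73  0.97  1.8 ]
645.5575910570547 240 45 [ 0.01  0.41 -0.11  2.29  2.52  0.39  1.99]
600 200 32 [ 0.15  0.41 -0.27  2.22  1.68  0.25  2.84]
```

```bash
python3 - <<'E'
from ik import *
Q=np.load("tr2.npy")
for q in Q[:3]: ctrl.move_j(q)
print(monitor.read_time_s(),monitor.read_tcp_pos())
c=calibration("wrist");p,d=read_camera("wrist"); np.savez("w5.npz",p=p,d=d,**c); cv2.imwrite("pics/w5.png",p[:,:,::-1]); print(c)
for n in("scene","top"):
    p,d=read_camera(n); np.savez(n+"5.npz",p=p,d=d,**calibration(n)); cv2.imwrite(f"pics/{n}5.png",cv2.resize(p[80:320,120:420,::-1],None,fx=2.4,fy=2.4))
E
```

```text
12.825 [647.03034558 -50.53341004 237.85602381]
{'K': array([[325.1922621 ,   0.        , 279.75456861],
       [  0.        , 325.1922621 , 213.60651126],
       [  0.        ,   0.        ,   1.        ]]), 'T': array([[-1.85433109e-01,  8.49713236e-01, -4.93560512e-01,
         5.74845043e+02],
       [-9.82654498e-01, -1.59237483e-01,  9.50450465e-02,
        -3.57219813e+01],
       [ 2.16770052e-03,  5.02623955e-01,  8.64502435e-01,
         4.16698157e+02],
       [ 0.00000000e+00,  0.00000000e+00,  0.00000000e+00,
         1.00000000e+00]])}
```

View pics/w5.png

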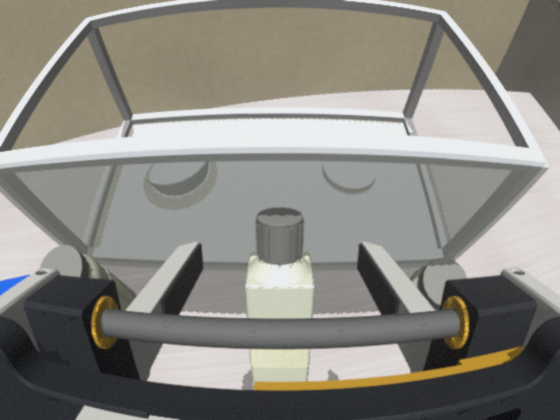

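View pics/scene5.png

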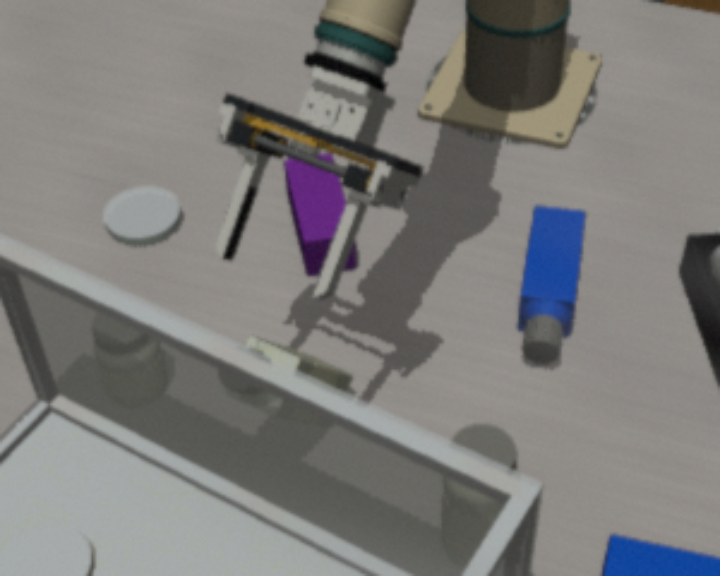

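View pics/top5.png

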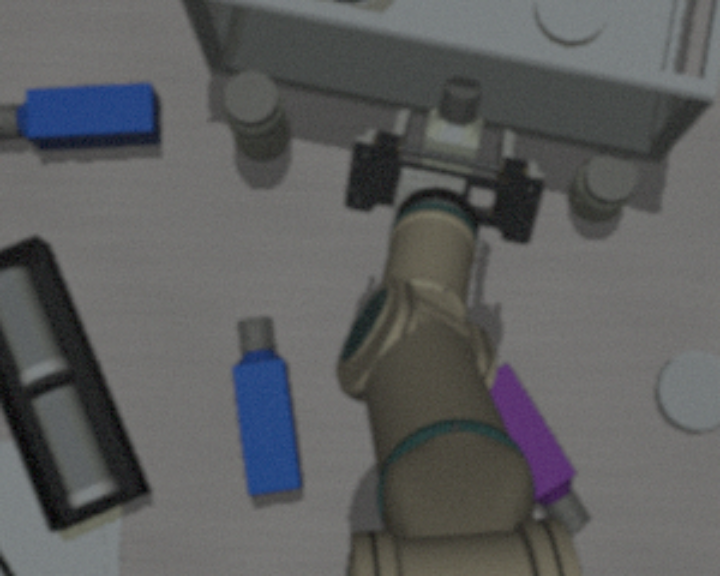

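```bash
cat >> h.py <<'E'
def fish(d,K,T):
    v,u=np.mgrid[0:d.shape[0],0:d.shape[1]].astype(float); x=u-K[0,2]; y=v-K[1,2]; r=np.hypot(x,y)+1e-9; th=r/K[0,0]
    k=np.tan(th)/r; c=np.stack([x*k*d,-y*k*d,-d],-1)
    return c@T[:3,:3].T+T[:3,3]
E
python3 - <<'E'
from g import *
f=np.load("w5.npz"); d=f['d'].astype(float); P=fish(d,f['K'],f['T'])
e=ev(A); l=np.array([-np.sin(A),np.cos(A),0])
st=lambda q:np.stack([q@e,q@l,q[...,2]],-1)
S=st(P)
m=np.zeros(d.shape,bool); m[288:312,252:308]=1; m[352:378,258:302]=1; m&=d>150
q=S[m]; c=q.mean(0); n=np.linalg.svd(q-c,full_matrices=0)[2][2]; n*=-np.sign(n[0]); print(len(q),c.round(1),n.round(3),"theta",np.degrees(np.arctan2(-n[0],n[2])), "resid",((q-c)@n).std())
for r in (290,300,310,355,365,375,380,385,390,395): 
    row=S[r,235:325]; ok=(abs((row-c)@n)<6); print(r, row[ok][:,1].min().round(1),row[ok][:,1].max().round(1), row[ok].mean(0).round(1), ok.sum()) if ok.any() else 0
E
```

```text
2480 [621.   70.7 110.5] [-0.799 -0.001  0.602] theta 53.01624527973552 resid 0.5563807197921622
290 42.2 100.1 [651.3  71.1 150.8] 68
300 41.2 100.9 [644.8  71.2 141.9] 68
310 41.7 100.5 [637.9  70.7 132.9] 66
355 41.0 101.2 [601.9  71.5  85.2] 60
365 41.4 100.0 [592.4  70.6  72.8] 58
375 41.3 100.0 [582.3  70.6  58.4] 56
380 40.6 100.6 [576.9  70.1  51.4] 55
385 99.7 99.7 [571.   99.7  43.7] 1
```

```bash
cat > plan3.py <<'E'
from ik import *
d=np.deg2rad; sgn=-1; T0=70.7; PS=725.
def heel(th,a=24): 
    c,s=np.cos(th),np.sin(th); sp=PS-200*c+10*s
    return sp-60*s+a*c, 60*c+a*s
def tcp(th,ph,gap=0):
    s,z=heel(th); return s-9*np.cos(ph)-gap, z-9*np.sin(ph)
if __name__=="__main__":
    L=[]
    s,z=tcp(d(53),d(30))
    L+= [(s+20,200,35),(s-4,110,32),(s-6,z+4,30)]
    for th in (53,56,59,62,65,68,71,73): ph=30+(th-53)*.5; L.append((*tcp(d(th),d(ph)),ph))
    L+=[(625,34,40),(640,34,40),(658,34,40)]
    out=[]
    for q0 in ([.01,.41,-.11,2.29,2.52,.39,1.99],[-.14,.71,.11,2.36,3.01,.44,1.45]):
        q=np.array(q0); out=[]
        for s,z,ph in L[::1]:
            qn=ik(*push_pose(s,T0,z,d(ph),sgn),q,.01); print(round(s),round(z),round(ph),None if qn is None else qn.round(2)); q=qn if qn is not None else q; out.append(qn)
        print()
E
python3 plan3.py
```

```text
591 200 35 [ 0.02  0.4  -0.12  2.29  2.2   0.25  2.3 ]
567 110 32 [ 0.15  0.59 -0.33  2.38  2.4   0.48  2.09]
565 55 30 [ 0.18  0.73 -0.36  2.38  2.46  0.57  2.04]
571 51 30 [ 0.18  0.74 -0.36  2.36  2.46  0.57  2.05]
577 49 32 [ 0.19  0.76 -0.37  2.37  2.49  0.62  2.02]
584 47 33 [ 0.19  0.78 -0.38  2.37  2.52  0.67  2.  ]
591 44 34 [ 0.2   0.8  -0.39  2.38  2.54  0.72  1.99]
598 42 36 [ 0.2   0.82 -0.4   2.38  2.56  0.77  1.97]
606 39 38 [ 0.21  0.85 -0.41  2.38  2.59  0.82  1.96]
613 37 39 [ 0.21  0.87 -0.41  2.38  2.61  0.86  1.94]
619 35 40 [ 0.21  0.89 -0.41  2.38  2.62  0.89  1.94]
625 34 40 [ 0.21  0.89 -0.41  2.36  2.62  0.88  1.94]
640 34 40 [ 0.21  0.88 -0.4   2.33  2.62  0.84  1.96]
658 34 40 [ 0.22  0.88 -0.39  2.28  2.61  0.79  1.99]

591 200 35 [ 0.02  0.4  -0.12  2.29  2.2   0.25  2.3 ]
567 110 32 [ 0.15  0.59 -0.33  2.38  2.4   0.48  2.09]
565 55 30 [ 0.18  0.73 -0.36  2.38  2.46  0.57  2.04]
571 51 30 [ 0.18  0.74 -0.36  2.36  2.46  0.57  2.05]
577 49 32 [ 0.19  0.76 -0.37  2.37  2.49  0.62  2.02]
584 47 33 [ 0.19  0.78 -0.38  2.37  2.52  0.67  2.  ]
591 44 34 [ 0.2   0.8  -0.39  2.38  2.54  0.72  1.99]
598 42 36 [ 0.2   0.82 -0.4   2.38  2.56  0.77  1.97]
606 39 38 [ 0.21  0.85 -0.41  2.38  2.59  0.82  1.96]
613 37 39 [ 0.21  0.87 -0.41  2.38  2.61  0.86  1.94]
619 35 40 [ 0.21  0.89 -0.41  2.38  2.62  0.89  1.94]
625 34 40 [ 0.21  0.89 -0.41  2.36  2.62  0.88  1.94]
640 34 40 [ 0.21  0.88 -0.4   2.33  2.62  0.84  1.96]
658 34 40 [ 0.22  0.88 -0.39  2.28  2.61  0.79  1.99]
```

```bash
cat > run3.py <<'E'
from plan3 import *
e=ev(A)
def f(): 
    p=monitor.read_tcp_pos();F=monitor.read_wrist_force(); l=np.array([-np.sin(A),np.cos(A),0])
    print(round(monitor.read_time_s(),2),"s,t,z",np.round([p@e,p@l,p[2]],1),"F s,t,z",np.round([F@e,F@l,F[2]],1)); return F@e
q=np.array([.01,.41,-.11,2.29,2.52,.39,1.99])
def go(s,z,ph):
    global q
    qn=ik(*push_pose(s,T0,z,d(ph),sgn),q,.01); assert qn is not None; ctrl.move_j(qn); q=qn; return f()
E
python3 - <<'E'
from run3 import *
s,z=tcp(d(53),d(30))
go(s+20,200,35)
ctrl.gripper_close(); print(monitor.read_grip_width())
go(s-4,110,32); go(s-6,z+4,30); go(s-2,z+1,30); f()
c=calibration("wrist");p,dd=read_camera("wrist"); cv2.imwrite("pics/w6.png",p[:,:,::-1])
p,dd=read_camera("scene"); cv2.imwrite("pics/sc6.png",cv2.resize(p[130:330,130:390,::-1],None,fx=3,fy=3))
E
```

```text
13.38 s,t,z [591.8  70.1 199.5] F s,t,z [ 0.5 -0.1  0.2]
0.004773594453877747
15.26 s,t,z [567.5  70.2 109.7] F s,t,z [ 0.5 -0.   0.8]
15.59 s,t,z [566.1  70.6  55.8] F s,t,z [-0.   0.3  0.1]
15.84 s,t,z [570.6  70.9  53.7] F s,t,z [0.  0.4 0.5]
15.84 s,t,z [570.6  70.9  53.7] F s,t,z [0.  0.4 0.5]
```

View pics/w6.png

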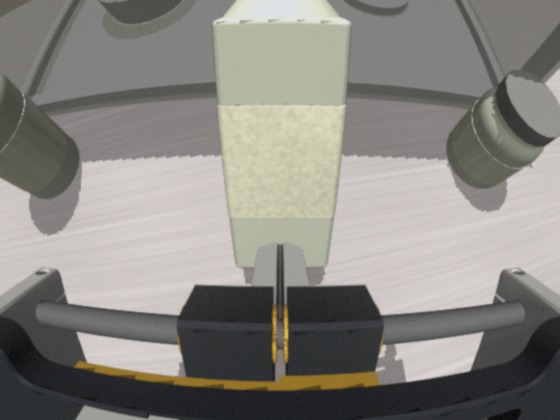

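View pics/sc6.png

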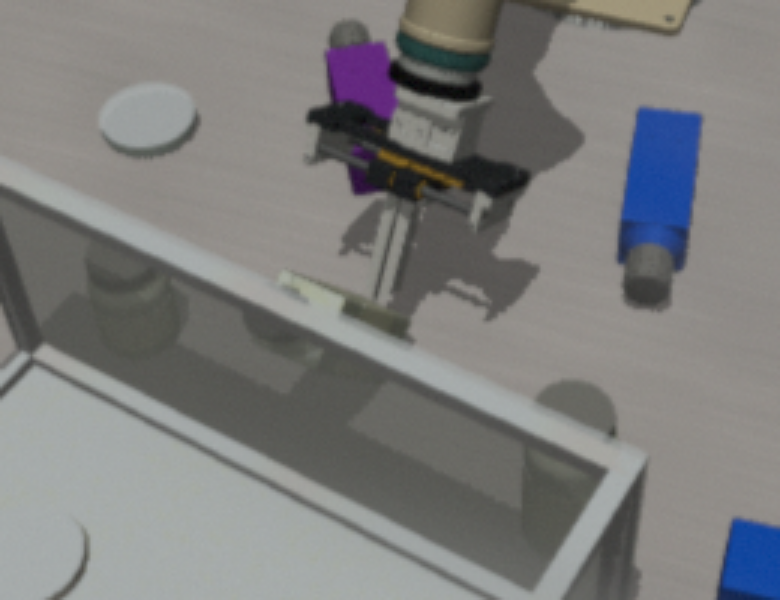

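The wrist view shows the closed fingertips centred on the bottle's lower face at about (282,250), with the bottle square to the panel. Now pushing the heel in small steps, watching the force.

```bash
python3 - <<'E'
from run3 import *
q=np.array(monitor.read_joint_pos())
import run3; run3.q=q
for th in (54,56,58,60,62,64):
    ph=30+(th-53)*.5
    F=go(*tcp(d(th),d(ph),0),ph)
    if F<-14: print("stop");break
p,dd=read_camera("wrist"); cv2.imwrite("pics/w7.png",p[:,:,::-1])
E
```

```text
16.19 s,t,z [573.   71.   50.9] F s,t,z [-5.7  0.9 10. ]
16.44 s,t,z [573.9  71.2  50. ] F s,t,z [-18.8  -2.1  29.7]
stop
```

View pics/w7.png

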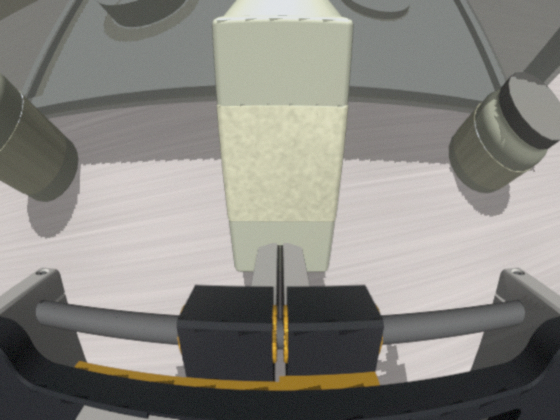

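```bash
cat > t4.py <<'E'
from run3 import *
def edge(th):
    c,s=np.cos(th),np.sin(th); sp=PS-200*c+10*s; return sp-60*s,60*c
def tcpe(th,ph,k):
    s,z=edge(th); return s-9*np.cos(ph)+k*np.sin(ph), z-9*np.sin(ph)-k*np.cos(ph)
if __name__=="__main__":
    q=np.array(monitor.read_joint_pos())
    for s,z,ph in [(566,56,30),(557,50,28),(553,22,28),(553,22,26),(556,20,28)]+[(*tcpe(d(t),d(ph),k),ph) for t,ph,k in((53,28,14),(60,30,12),(66,32,10),(70,35,9),(73,38,8))]:
        qn=ik(*push_pose(s,T0,z,d(ph),sgn),q,.01); print(round(s,1),round(z,1),ph,None if qn is None else qn.round(2)); q=qn if qn is not None else q
E
python3 t4.py
```

```text
566 56 30 [ 0.18  0.72 -0.36  2.37  2.46  0.56  2.04]
557 50 28 [ 0.17  0.72 -0.34  2.37  2.44  0.52  2.06]
553 22 28 [ 0.18  0.8  -0.37  2.38  2.49  0.61  2.02]
553 22 26 [ 0.17  0.78 -0.34  2.35  2.45  0.53  2.06]
556 20 28 [ 0.18  0.8  -0.37  2.38  2.49  0.61  2.02]
563.3 19.5 28 [ 0.18  0.8  -0.36  2.36  2.48  0.59  2.03]
579.9 15.1 30 [ 0.19  0.83 -0.37  2.34  2.51  0.64  2.02]
595.6 11.2 32 [ 0.2   0.86 -0.38  2.33  2.54  0.69  2.  ]
607.4 8.0 35 [ 0.21  0.9  -0.39  2.34  2.59  0.79  1.97]
616.5 5.7 38 [ 0.21  0.94 -0.4   2.36  2.63  0.89  1.94]
```

```bash
python3 - <<'E'
from t4 import *
import run3; run3.q=np.array(monitor.read_joint_pos())
for a in [(566,56,30),(557,50,28),(553,22,28)]: go(*a)
for th in (52,53,54,55,56):
    F=go(*tcpe(d(th),d(28),14),28)
    if F<-10: print("stop");break
p,dd=read_camera("wrist"); cv2.imwrite("pics/w8.png",p[:,:,::-1])
E
```

```text
16.74 s,t,z [566.7  70.7  56.8] F s,t,z [-0.4 -0.5  0. ]
16.99 s,t,z [557.7  70.6  49.7] F s,t,z [ 0.2 -0.7 -0.2]
17.24 s,t,z [550.3  70.6  19.5] F s,t,z [-0.   0.8  0.4]
17.49 s,t,z [562.5  70.6  20.9] F s,t,z [ 0.6  0.7 -0.2]
17.74 s,t,z [563.9  70.7  19.9] F s,t,z [ 0.4  0.6 -0.1]
17.99 s,t,z [565.9  70.7  18.8] F s,t,z [-0.5 -0.3  0.5]
18.24 s,t,z [568.1  70.7  17.8] F s,t,z [-0.1 -0.3  0.9]
18.49 s,t,z [570.5  70.7  16.9] F s,t,z [ 1.2 -0.7  0.1]
```

View pics/w8.png

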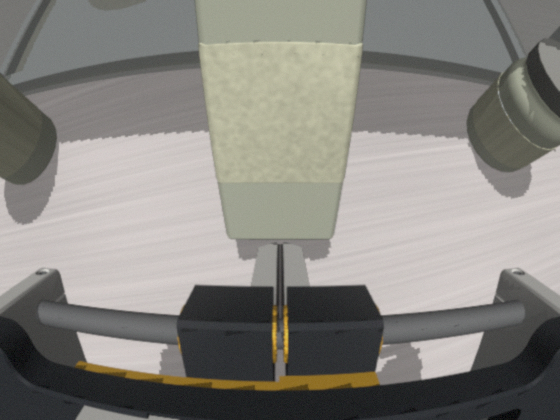

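```bash
python3 - <<'E'
from t4 import *
import run3; run3.q=np.array(monitor.read_joint_pos())
p=monitor.read_tcp_pos(); s=p@e
for k in range(12):
    s+=2.5
    F=go(s,17.5-.15*k,29)
    if F<-8: print("stop");break
E
```

```text
18.79 s,t,z [572.5  70.7  17.2] F s,t,z [ 0.  -0.3  0.5]
19.04 s,t,z [575.   70.7  17.1] F s,t,z [-0.7  0.2 -0.7]
19.29 s,t,z [576.5  70.8  16.6] F s,t,z [-3.3  0.6 -1.3]
19.54 s,t,z [579.3  70.6  16.2] F s,t,z [-3.8  0.6 -5.1]
19.79 s,t,z [582.7  70.7  16.6] F s,t,z [-3.7  0.3 -6. ]
20.04 s,t,z [586.   70.7  17. ] F s,t,z [-3.4 -0.2 -5.5]
20.29 s,t,z [588.6  70.7  16.9] F s,t,z [-3.1  0.5 -4.5]
20.54 s,t,z [590.9  70.7  16.7] F s,t,z [-1.8  0.4 -4.6]
20.79 s,t,z [593.3  70.7  16.5] F s,t,z [-3.9  0.4 -5.3]
21.04 s,t,z [595.8  70.7  16.3] F s,t,z [-2.1  0.2 -3.8]
21.29 s,t,z [598.3  70.6  16.1] F s,t,z [-1.7 -1.2 -4.7]
21.54 s,t,z [600.8  70.6  16. ] F s,t,z [-2.1  0.2 -4.9]
```

```bash
python3 - <<'E'
from g import *
p,dd=read_camera("wrist"); cv2.imwrite("pics/w9.png",p[:,:,::-1]); np.savez("w9.npz",p=p,d=dd,**calibration("wrist"))
p,dd=read_camera("scene"); cv2.imwrite("pics/sc9.png",cv2.resize(p[130:330,130:390,::-1],None,fx=3,fy=3))
E
```

```text
(no output)
```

View pics/w9.png

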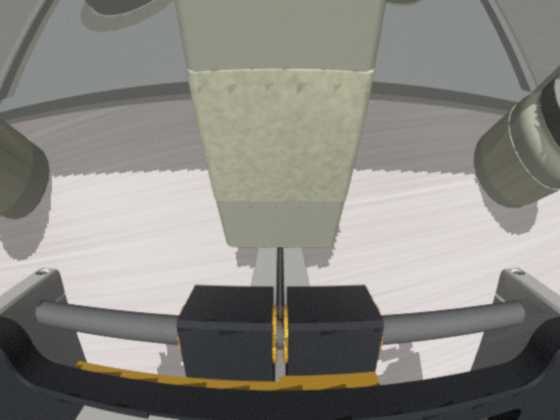

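View pics/sc9.png

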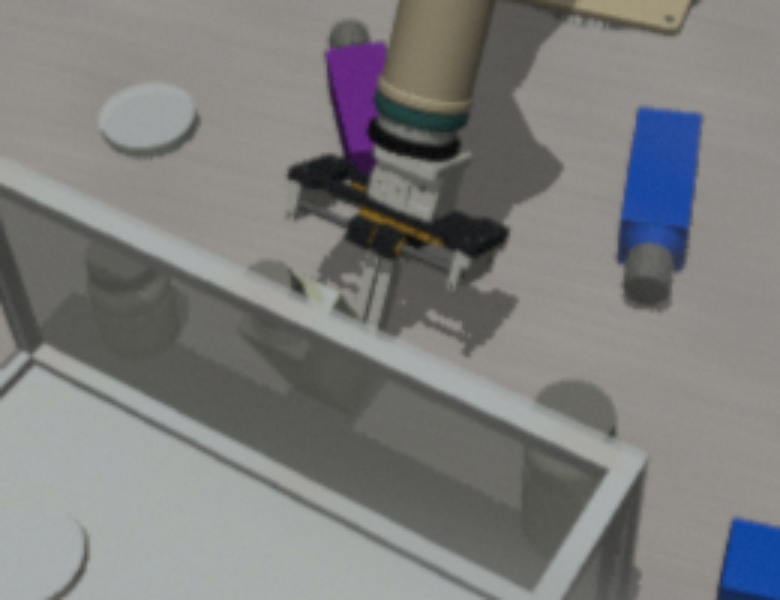

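```bash
cat > face.py <<'E'
from g import *
def face(f,box):
    d=f['d'].astype(float); P=fish(d,f['K'],f['T']); e=ev(A); l=np.array([-np.sin(A),np.cos(A),0])
    S=np.stack([P@e,P@l,P[...,2]],-1); r0,r1,c0,c1=box; q=S[r0:r1,c0:c1].reshape(-1,3); q=q[d[r0:r1,c0:c1].ravel()>50]
    c=np.median(q,0); n=np.linalg.svd(q-c,full_matrices=0)[2][2]; n*=-np.sign(n[0]); th=np.arctan2(-n[0],n[2])
    print("face c",c.round(1),"n",n.round(3),"theta",np.degrees(th).round(1),"sd",((q-c)@n).std().round(2))
    return S,c,n,th
E
python3 - <<'E'
from face import *
S,c,n,th=face(np.load("w9.npz"),(90,235,230,330))
for r in range(180,252,4): print(r,S[r,265:300:10][0].round(1) if 0 else S[r,250].round(1), round(float((S[r,250]-c)@n),1))
E
```

```text
face c [628.9  71.8  92.5] n [-0.929  0.002  0.37 ] theta 68.3 sd 0.46
180 [624.9  83.7  83.3] 0.3
184 [624.2  84.   80.4] -0.1
188 [623.7  84.3  76.7] -0.9
192 [622.1  84.3  76. ] 0.3
196 [621.2  84.5  73.1] 0.0
200 [620.   84.7  71.1] 0.4
204 [619.4  85.   66.8] -0.6
208 [618.3  85.2  63.8] -0.7
212 [616.9  85.4  61.9] -0.1
216 [615.8  85.7  58.4] -0.4
220 [614.7  86.   54.7] -0.8
224 [613.3  86.2  52.3] -0.3
228 [611.7  86.3  50.1] 0.4
232 [610.3  86.6  46.9] 0.4
236 [609.2  87.   42. ] -0.3
240 [607.6  87.3  38.7] -0.0
244 [606.   87.5  35.2] 0.1
248 [ 6.089e+02  9.080e+01 -1.000e-01] -15.6
```

```bash
python3 - <<'E'
from t4 import *
import run3; run3.q=np.array(monitor.read_joint_pos())
z=16.
for k in range(6):
    z-=2; go(600.5,z,29)
    if monitor.read_wrist_force()[2]>-1.2: break
go(598,z,29)
p,dd=read_camera("wrist"); cv2.imwrite("pics/w10.png",p[:,:,::-1]); np.savez("w10.npz",p=p,d=dd,**calibration("wrist"))
from face import face
S,c,n,th=face(np.load("w10.npz"),(90,225,230,330))
for r in range(220,262,3): print(r,S[r,250].round(1), round(float((S[r,250]-c)@n),1))
E
```

```text
21.89 s,t,z [601.2  70.7  14.5] F s,t,z [-1.4  0.3 -2. ]
22.14 s,t,z [601.7  70.7  12.6] F s,t,z [-0.7  0.1 -0.4]
22.39 s,t,z [598.1  70.7  12.2] F s,t,z [-0.7  0.2  0.1]
face c [631.3  71.8  82.6] n [-0.94   0.002  0.342] theta 70.0 sd 0.46
220 [615.3  87.2  37.6] -0.3
223 [614.1  87.4  35.5] 0.1
226 [613.1  87.6  32.6] 0.0
229 [612.2  87.9  29. ] -0.3
232 [611.1  88.2  26.1] -0.3
235 [609.9  88.4  23.1] -0.2
238 [6.122e+02 9.050e+01 2.000e-01] -10.2
241 [6.103e+02 9.050e+01 2.000e-01] -8.4
244 [ 6.084e+02  9.050e+01 -2.000e-01] -6.7
247 [606.3  90.4   0.7] -4.5
250 [6.045e+02 9.040e+01 2.000e-01] -2.9
253 [ 6.026e+02  9.040e+01 -4.000e-01] -1.4
256 [ 6.007e+02  9.040e+01 -3.000e-01] 0.5
259 [5.987e+02 9.030e+01 5.000e-01] 2.6
```

View pics/w10.png

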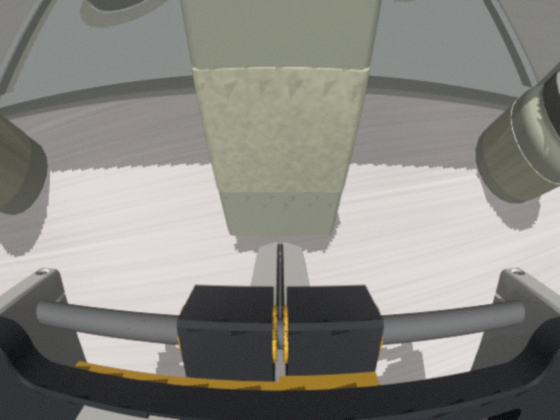

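```bash
python3 - <<'E'
from t4 import *
import run3; run3.q=np.array(monitor.read_joint_pos())
for a in [(588,13,29),(590,38,33),(602,38,33)]: go(*a)
s=602
for k in range(10):
    s+=2; F=go(s,38-.5*k,33)
    if F<-9: print("stop");break
p,dd=read_camera("wrist"); cv2.imwrite("pics/w11.png",p[:,:,::-1]); np.savez("w11.npz",p=p,d=dd,**calibration("wrist"))
from face import face
S,c,n,th=face(np.load("w11.npz"),(90,190,240,320))
E
```

```text
22.69 s,t,z [587.6  70.7  12.9] F s,t,z [ 0.9  0.2 -0.7]
22.94 s,t,z [589.9  70.8  38.2] F s,t,z [ 0.1  0.2 -0.4]
23.19 s,t,z [603.2  70.5  38. ] F s,t,z [ 0.2  0.2 -0. ]
23.44 s,t,z [603.8  70.7  37.8] F s,t,z [-0.2 -0.5  0.3]
23.69 s,t,z [606.   70.7  37.5] F s,t,z [ 0.2  0.1 -0.7]
23.94 s,t,z [607.9  70.7  36.9] F s,t,z [-0.5  0.8  1.2]
24.19 s,t,z [609.   70.8  36.2] F s,t,z [-4.9  0.1  3.8]
24.44 s,t,z [610.9  70.9  35.7] F s,t,z [-5.4 -0.2  3.9]
24.69 s,t,z [612.9  71.   35.1] F s,t,z [-5.  -0.4  2.6]
24.94 s,t,z [615.2  70.9  34.5] F s,t,z [-5.  -0.3  1.4]
25.19 s,t,z [617.7  70.6  34.1] F s,t,z [-2.6  0.4 -1.3]
25.44 s,t,z [620.1  70.6  33.9] F s,t,z [-1.7  0.4 -1.7]
25.69 s,t,z [622.4  70.6  33.6] F s,t,z [-2.2 -0.4 -1.3]
face c [651.8  71.4 117.8] n [-0.963  0.002  0.269] theta 74.4 sd 0.48
```

View pics/w11.png

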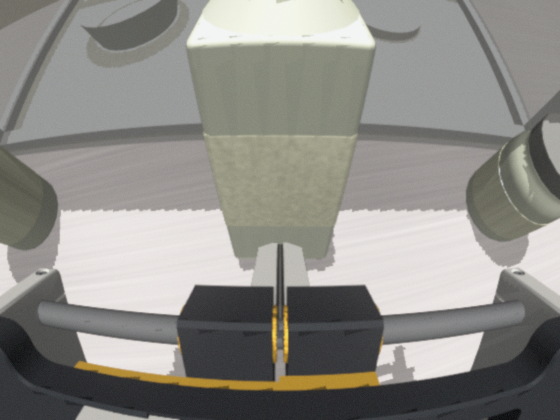

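```bash
python3 - <<'E'
from t4 import *
import run3; run3.q=np.array(monitor.read_joint_pos())
s=622; z=33.5
from face import face
for k in range(9):
    s+=2; z-=.7; F=go(s,z,34)
    if F<-9: print("stop");break
p,dd=read_camera("wrist"); cv2.imwrite("pics/w12.png",p[:,:,::-1]); np.savez("w12.npz",p=p,d=dd,**calibration("wrist"))
S,c,n,th=face(np.load("w12.npz"),(110,200,240,320))
E
```

```text
25.99 s,t,z [624.6  70.7  33.1] F s,t,z [-2.3  0.4  0.7]
26.24 s,t,z [626.2  70.8  32.4] F s,t,z [-3.4  0.6  2.2]
26.49 s,t,z [628.1  70.8  31.5] F s,t,z [-4.1  0.4  2. ]
26.74 s,t,z [630.2  70.7  30.7] F s,t,z [-3.6  0.9  0.5]
26.99 s,t,z [632.3  70.7  30. ] F s,t,z [-2.3  0.7 -0.2]
27.24 s,t,z [634.3  70.6  29.3] F s,t,z [-3.1 -0.4  0.7]
27.49 s,t,z [636.3  70.7  28.6] F s,t,z [-2.5 -0.2 -0.3]
27.74 s,t,z [638.2  70.7  27.9] F s,t,z [-2.1  0.  -0.2]
27.99 s,t,z [640.2  70.7  27.2] F s,t,z [-3.4 -0.4  0.4]
face c [659.5  71.4 115.5] n [-0.99   0.004  0.142] theta 81.8 sd 0.41
```

View pics/w12.png

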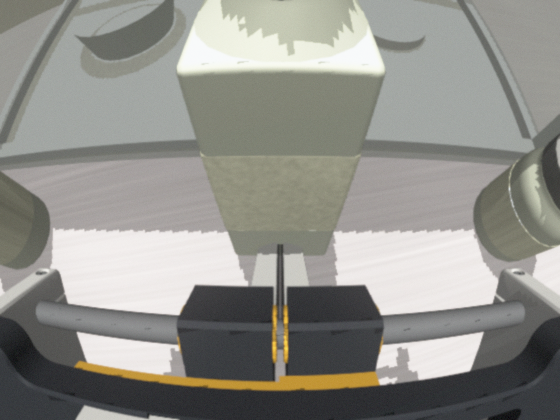

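```bash
python3 - <<'E'
from t4 import *
import run3; run3.q=np.array(monitor.read_joint_pos())
s=640; z=27.2
from face import face
for k in range(12):
    s+=1.2; z=max(z-.2,25); F=go(s,z,35)
    if F<-5: print("stop");break
p,dd=read_camera("wrist"); cv2.imwrite("pics/w13.png",p[:,:,::-1]); np.savez("w13.npz",p=p,d=dd,**calibration("wrist"))
S,c,n,th=face(np.load("w13.npz"),(110,200,240,320))
E
```

```text
28.29 s,t,z [641.   70.6  26.6] F s,t,z [-1.6  0.5 -0.3]
28.54 s,t,z [642.5  70.7  26.9] F s,t,z [-3.4  0.1 -0.7]
28.79 s,t,z [643.7  70.7  26.7] F s,t,z [-2.7  0.3  0.1]
29.04 s,t,z [644.9  70.7  26.4] F s,t,z [-2.4  0.8 -0.4]
29.29 s,t,z [646.1  70.7  26.2] F s,t,z [-3.   0.8  0.6]
29.54 s,t,z [647.3  70.7  26. ] F s,t,z [-1.7  0.  -0.7]
29.79 s,t,z [648.4  70.6  25.7] F s,t,z [-1.5  0.4 -0.9]
30.04 s,t,z [649.7  70.7  25.5] F s,t,z [-1.5  0.2 -1.1]
30.29 s,t,z [651.   70.7  25.4] F s,t,z [-2.3  0.  -2.3]
30.54 s,t,z [652.2  70.7  25.2] F s,t,z [-1.7 -0.2 -2.1]
30.79 s,t,z [653.4  70.7  25.1] F s,t,z [-1.3  0.7 -1.2]
31.04 s,t,z [654.6  70.7  25.1] F s,t,z [-1.4 -0.2 -1. ]
face c [664.5  71.8 126.8] n [-1.     0.001  0.026] theta 88.5 sd 0.36
```

```bash
python3 - <<'E'
from t4 import *
import run3; run3.q=np.array(monitor.read_joint_pos())
s=654.5; z=25
for k in range(14):
    s+=.6; z-=.25; F=go(s,z,35)
    if F<-6.5: print("stop");break
np.save("sz.npy",[s,z])
ctrl.dwell(.2); f()
E
```

```text
31.34 s,t,z [655.2  70.7  24.8] F s,t,z [-1.8 -0.2 -1. ]
31.59 s,t,z [655.7  70.7  24.5] F s,t,z [-1.8 -0.4 -1.7]
31.84 s,t,z [656.3  70.7  24.2] F s,t,z [-1.1 -0.8 -2.6]
32.09 s,t,z [656.9  70.7  24. ] F s,t,z [-1.9 -0.3 -1.1]
32.34 s,t,z [657.1  70.7  23.6] F s,t,z [-4.  -0.3 -0.4]
32.59 s,t,z [657.4  70.7  23.5] F s,t,z [-6.3 -1.   3.1]
32.84 s,t,z [657.5  70.8  23.3] F s,t,z [-7.7  0.   5.1]
stop
33.04 s,t,z [657.5  70.8  23.3] F s,t,z [-8.2 -0.3  5.1]
```

```bash
python3 - <<'E'
from t4 import *
import run3; run3.q=np.array(monitor.read_joint_pos()) if 0 else ik(*push_pose(*np.load("sz.npy")[:1],T0,np.load("sz.npy")[1],d(35),sgn),np.array(monitor.read_joint_pos()),.01)
s,z=np.load("sz.npy")
go(s+.6,z+.4,35); ctrl.dwell(.3); f(); ctrl.dwell(.3); f()
p,dd=read_camera("wrist"); cv2.imwrite("pics/w14.png",p[:,:,::-1]); np.savez("w14.npz",p=p,d=dd,**calibration("wrist"))
from face import face
face(np.load("w14.npz"),(110,200,240,320))
E
```

```text
33.29 s,t,z [657.5  70.7  23.3] F s,t,z [-8.8 -0.6  5.7]
33.59 s,t,z [657.5  70.8  23.3] F s,t,z [-9.7 -1.8  4.6]
33.89 s,t,z [657.5  70.8  23.3] F s,t,z [-8.5 -1.   4.9]
face c [665.   71.8 129.9] n [-1.     0.001  0.015] theta 89.1 sd 0.5
```

View pics/w14.png

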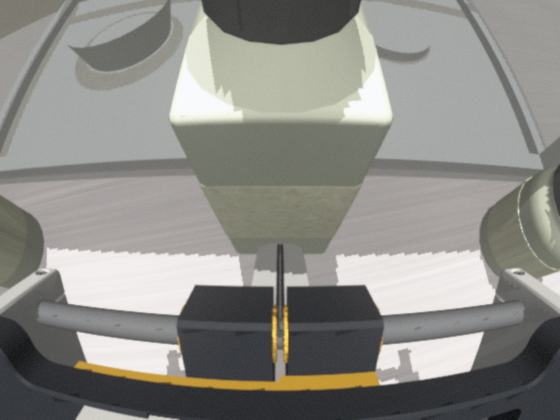

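```bash
python3 - <<'E'
from t4 import *
s,z=np.load("sz.npy"); s+=.6; z+=.4
import run3; run3.q=np.array(monitor.read_joint_pos())
for k in range(8):
    z+=.4; s+=.25; F=go(s,z,35); Fz=monitor.read_wrist_force()[2]
    if F<-11 or (Fz<1.5 and F<-9): break
ctrl.dwell(.3); f(); ctrl.dwell(.4); f(); np.save("sz2.npy",[s,z])
E
```

```text
34.19 s,t,z [657.5  70.8  23.4] F s,t,z [-8.4 -0.2  3.7]
34.44 s,t,z [657.5  70.7  23.5] F s,t,z [-8.8 -0.5  0.9]
34.69 s,t,z [657.4  70.7  23.6] F s,t,z [-7.5  0.1  1.3]
34.94 s,t,z [657.4  70.8  23.7] F s,t,z [-7.6 -0.3  0.2]
35.19 s,t,z [657.4  70.7  23.8] F s,t,z [-8.3  0.2 -1.8]
35.44 s,t,z [657.4  70.8  23.9] F s,t,z [-6.6 -0.5 -2.6]
35.69 s,t,z [657.4  70.7  24.1] F s,t,z [-7.   0.3 -4.9]
35.94 s,t,z [657.4  70.7  24.2] F s,t,z [-6.8 -0.6 -5.1]
36.24 s,t,z [657.4  70.7  24.2] F s,t,z [-7.1  1.  -5.5]
36.64 s,t,z [657.4  70.7  24.2] F s,t,z [-6.9  0.1 -5.1]
```

```bash
python3 - <<'E'
from t4 import *
s,z=np.load("sz2.npy")
import run3; run3.q=np.array(monitor.read_joint_pos())
go(s+.2,z-.8,35); go(s+.3,z-1.6,35); ctrl.dwell(.6); f()
go(s-3,z-1.6,35); go(s-12,z,35); go(s-45,z+10,35); go(s-60,z+60,33)
ctrl.dwell(.3)
p,dd=read_camera("wrist"); cv2.imwrite("pics/w15.png",p[:,:,::-1]); np.savez("w15.npz",p=p,d=dd,**calibration("wrist"))
for n in("scene","top"):
    p,dd=read_camera(n); np.savez(n+"15.npz",p=p,d=dd,**calibration(n)); cv2.imwrite(f"pics/{n}15.png",cv2.resize(p[80:320,120:420,::-1],None,fx=2.4,fy=2.4))
E
```

```text
36.89 s,t,z [657.5  70.8  23.8] F s,t,z [-8.8 -1.5 -0.5]
37.14 s,t,z [657.6  70.8  23.5] F s,t,z [-11.3  -0.5   4.3]
37.74 s,t,z [657.7  70.8  23.6] F s,t,z [-11.5   0.2   3.9]
37.99 s,t,z [657.3  70.7  24.7] F s,t,z [-6.5  0.  -0.3]
38.24 s,t,z [651.   70.7  27.9] F s,t,z [-0.2 -0.3  0.2]
38.51 s,t,z [616.6  70.9  37.5] F s,t,z [ 0.7 -0.3 -0.8]
38.83 s,t,z [604.2  70.9  89.4] F s,t,z [-0.7 -1.3 -0.8]
```

View pics/w15.png

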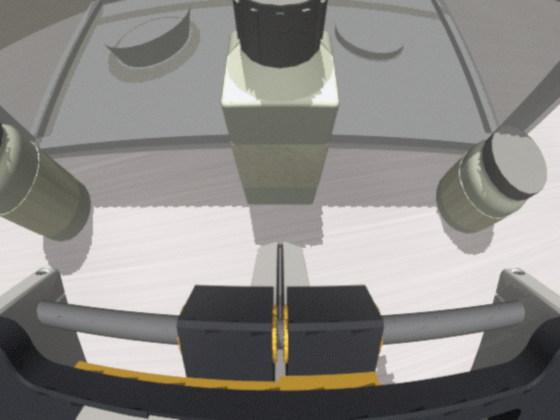

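View pics/scene15.png

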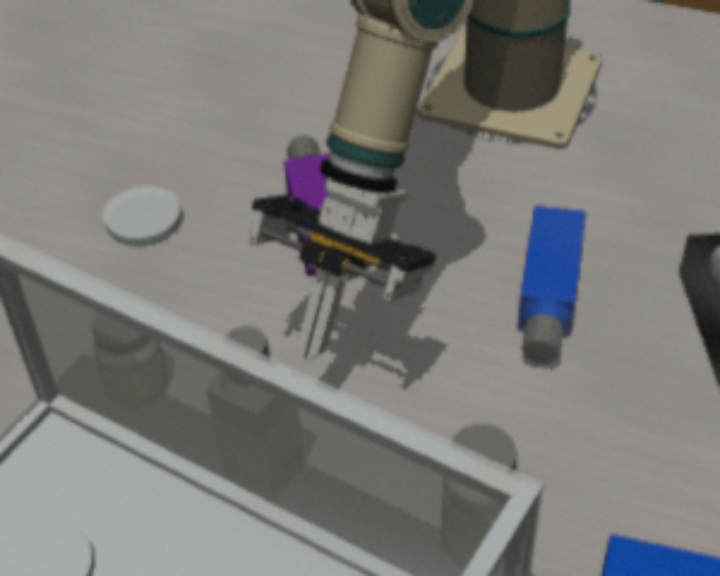

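View pics/top15.png

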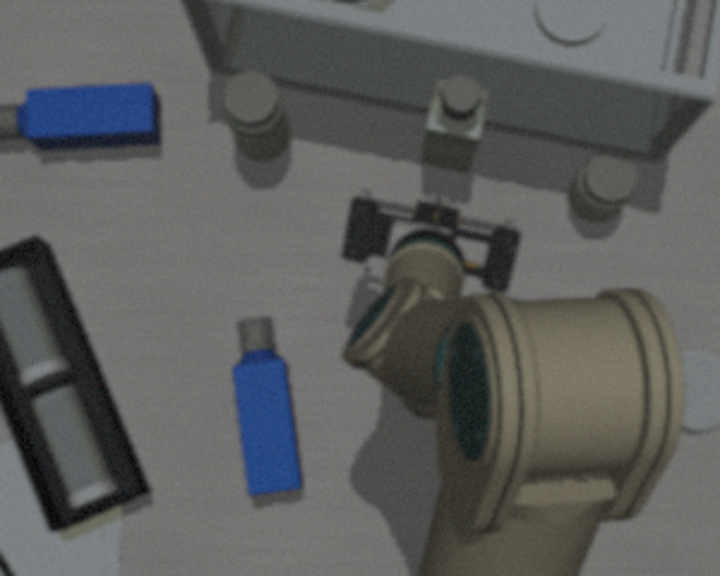

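Upright against the panel in all three views. A last numeric check before I hand in.

```bash
python3 - <<'E'
from face import face
from g import *
S,c,n,th=face(np.load("w15.npz"),(115,195,245,315))
print("yaw err deg",np.degrees(np.arctan2(n[1],-n[0])), "foot x", c[0]+30-725)
def jars(f):
    d=f['d'].astype(float);P=cloud(d,f['K'],f['T']);z=P[...,2];x,y=P[...,0],P[...,1]; o=[]
    for (a,b,h) in((707,164,150),(628,-223,100),(401,-349,16)):
        m=(d>0)&(abs(z-h)<8)&(np.hypot(x-a,y-b)<60); o.append(P[m].mean(0).round(1) if m.any() else None)
    return o
print(jars(np.load("top0.npz")),jars(np.load("top15.npz")))
# standing top in top view: cap
f=np.load("top15.npz");d=f['d'].astype(float);P=cloud(d,f['K'],f['T']);m=(d>0)&(abs(P[...,2]-200)<6)&(P[...,0]>620)&(P[...,0]<740)&(abs(P[...,1]+57)<60)
q=P[m].mean(0);print("cap top",q.round(1),(q@ev(A)).round(1),q@np.array([-np.sin(A),np.cos(A),0]))
print(monitor.read_time_s())
E
```

```text
face c [664.6  71.2  96.1] n [-1.     0.001  0.001] theta 89.9 sd 0.39
yaw err deg 0.030721680360128758 foot x -30.359223913010965
[array([703.5, 167.3, 149.1]), array([ 633.7, -235.2,   98.7]), array([ 400.8, -351. ,   14.8])] [array([703.3, 167.3, 149.1]), array([ 633.9, -235.4,   98.6]), array([ 401. , -362.7,   14.5])]
cap top [703.  -57.6 199.2] 701.6 73.27348229492584
39.2833
```

```bash
python3 -c "
from workcell import *
finish_job(); print(monitor.read_time_s())"
```

```text
the job is handed in; nothing more can be done
the job is handed in; nothing more can be done
```

I handed the job in at about 39 s with the bottle standing upright and flat against the panel; the interface gives no verdict.

**What I did**
- **Lean:** I gripped the cap, tilted the bottle up and turned it square to the panel. I leaned it there at about 53° from the bench with roughly 4–5 N on the cap, then released it.
- **Slide in:** I pushed the heel in with closed fingers until the bottle stood upright.
- **Press:** I held it against the panel for several seconds at 7–11.5 N on the wrist, a little over the 8 N asked. The bench takes some of that force, so the panel load was at or below it. Then I backed off.

**Last checks**
- **Position:** the wrist depth image put the foot centre 30.4 mm from the panel. The bottle was 0.1° from upright, and yaw was within about 0.1° of square, against my own estimate of the panel angle.
- **Clear of the robot:** the gripper was about 50 mm away from the bottle with no contact.
- **Bystanders:** both jars had moved less than 0.5 mm. The tube box looked untouched and the arm never came near it.

**What went wrong or disagreed**
- **First heel push jammed:** the push was pressing the bottle down onto the bench. The wrist read about 19 N sideways and 30 N downward, so I backed off at once. This was the highest sideways push of the run, and I never measured the panel load directly.
- **Foot briefly lifted:** on the second try the fingertip caught under the rear foot edge and raised the foot edge nearest the panel about 12 mm, with the foot centre about 23 mm up (limit 60). I lowered it and finished with face pushes.
- **Cap position:** a rough top-camera reading put the cap top about 6 mm closer to the panel than an upright bottle should show. I trusted the wrist reading instead.
- **Dish:** it was partly hidden by the arm in the top view, where its centre seemed to shift 12 mm. The scene view showed it in the same place.

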